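Hook the stationery basket out from under the desk shelf

TASK

The blue stationery basket has been pushed too far under the desk shelf. Take the orange-handled hook from its rack, reach in under the shelf with it, hook it behind the basket's front wall and drag the basket along the desk until all of it stands in front of the shelf, with the eraser still in it; then hang the hook back on its rack. Do not touch the basket with the gripper or arm, do not lift or tip it, do not bump the shelf, and leave the pencil cup, note pads and notebook alone.

Things in the scene. Friction and masses are not known exactly. Their poses are not given: they have to be found in the camera images.
- shelf: Fixed pale wooden bridge shelf: board 90 mm deep (x), 700 wide (y), 16 thick, underside 235 mm above the desk, on 16 mm side panels at y = +-340 mm, flat stock on top up to 60 mm high; open front and back. Origin on the desk straight below the middle of the board's front edge; +x goes in under the shelf, away from the robot; x < 0 is in front of it.
- basket: Loose open blue plastic basket, 90 (x) x 130 (y) x 45 mm high, upright walls 4 mm thick, about 0.16 kg. Origin: centre of its underside. Its front wall, nearest the robot, has its outer face at x = -45 mm and starts about 45 to 80 mm in behind the shelf's front edge; turned up to 0.22 rad relative to the shelf.
- basket_near_left (a point): Top outer corner of the basket, front left (-x, +y), 45 mm above its underside.
- basket_near_right (a point): Top outer corner of the basket, front right (-x, -y), 45 mm above its underside.
- basket_far_left (a point): Top outer corner of the basket, rear left (+x, +y), 45 mm above its underside.
- basket_far_right (a point): Top outer corner of the basket, rear right (+x, -y), 45 mm above its underside.
- eraser: Loose red eraser, 26 x 62 x 16 mm, about 30 g, lying in the rear half of the basket. Origin at the centre of its underside.
- hook: Loose 0.14 kg hook hanging on the rack. Orange crossbar 16 (x) x 120 (y) x 12 mm; on it a flat-sided handle 28 x 26 mm, from z 12 to 78; below, a straight steel shaft 8 mm thick, 175 long; at its foot a flat blade 22 wide (y), 5 thick, 40 long, bent to the -x side, 55 degrees off the shaft's downward line. Origin: middle of the crossbar's underside; z up along the handle, -x the blade's side.
- hook_grip (a point): Point on the axis of the hook's handle, 52 mm above the hook's origin: the place to grip. Gripped across its x sides (28 mm), it cannot turn in the jaws while pulling towards -x. With the handle leaned 45 degrees to the -x side, the blade points almost straight down.
- hook_corner (a point): Where the hook's shaft meets its blade, 175 mm below the hook's origin along its -z.
- hook_tip (a point): Free end of the hook's blade (hook frame: x -33, y 0, z -198 mm).
- rack: Fixed rack, left or right on the desk: base plate 110 x 120 x 10 mm, two upright aluminium cheeks 8 mm thick, 64 long (x), at y = +-41 mm, 74 clear between them; their flat tops are seats 235 mm above the desk, with lips 10 high at each end, 52 apart. The hook's crossbar lies across both seats, shaft hanging between. Origin on the desk at its centre; the hook starts aligned with it.
- pencil_cup: Loose green cup, 76 mm diameter, 100 mm high, with pencils standing out to 170 mm. Origin at the centre of its underside. Bystander.
- note_pads: Loose stack of yellow and white sticky-note pads, 75 x 75 x 42 mm, under the shelf beside the basket. Origin at the centre of its underside. Bystander.
- notebook: Loose green spiral notebook lying flat, 150 x 110 x 14 mm. Origin at the centre of its underside. Bystander.

How it is judged:
By the outcome, as a careful person would: the job done as asked, in the order asked, and still so for the second after the job is handed in, with the robot touching nothing.
It also fails if it takes over 64 s, if anything falls off the work surface, if the arm or the gripper's body presses on something with over 40 N, if the wrist force passes 120 N, or if a joint passes its speed limit or range.

ROBOT

A 6-joint arm with a two-finger parallel gripper is mounted at the origin on the work surface. World frame = base frame: x ahead of the robot, y to its left, z up, the work surface at z = 0. Lengths are in m, angles in rad, forces in N, time in s.
With the tool pointing down it reaches from about 0.375 to 0.975 m from the base axis. Payload 3.8 kg.
Tool frame: the origin (TCP) lies at the very end of the fingers, on their centre line; the grasp point (between the pads) lies 19 mm behind it (bot.grip_point_offset is the distance from the TCP to the grasp point, in m); z points along the fingers, x is the direction in which the jaws open and shut, and the axes are right-handed (so a half turn about z gives the same grasp; the last joint's range is limited). The gripper opens to 85 mm and grips with 20 to 120 N. Pads are 22 mm wide; open, the fingers measure 114 mm over their backs; the gripper's body (76 mm by 85 mm) begins 54 mm behind the grasp point. The pads swing forward as they close: fully open they stand 13 mm farther back than shut.
Start: joints at [-1.243, 0.264, 1.604, -0, 1.274, -0.037], TCP at [0.241, -0.631, 0.231] pointing down, gripper open.
Joint ranges: [-2.63, 2.63], [-0.94, 2.18], [0.31, 2.57], [-1.31, 4.45], [0, 2.66], [-2.55, 2.55]. Speed limits (rad/s): [2.57, 2.57, 3.14, 3.14, 3.14, 3.14].

INTERFACE

Orientations are given as a rotation vector (axis times angle).
In Python, from workcell import bot, read_camera gives the robot as it stands.
- The arm moves only by the tool arm_command, never from a script. Its argument "rows" is a list of rows, each an object with "delta_rot": the turn, a rotation vector about the tool's x, y, z in rad, a list of three; "xyz": the shift along the tool's x, y, z in m, a list of three; "gripper": the finger opening in m, from 0 to 0.0854. A call has 1 to 12 rows; each row shifts and turns the commanded pose from where the row before left it, along the tool's axes as they then stand; what a row does not reach is not made up. A row lasts 1/10 s, in which the tool goes at most 50 mm and 8.59 degrees, less where a joint would pass 70% of its speed; a pose out of reach is approached as far as the arm can. A call is refused whole if a number of a shift passes 0.05 or a number of a turn 0.15, either way. A call with a gripper value outside its range is refused whole. The fingers move at their own pace and stop on an object; "force" is the grip in N (left out, the last holds). Time passes only in rows, so rows that do not move let the fingers close. It gives the time, the measured TCP pose, the force and the opening at its end, in the units of the state.
- bot.read_state(): the state, without advancing time (a new reading comes with each control period).
- read_camera(name): name is "side" or "top" or "wrist"; returns a dict with "pixels" (400x640x3 uint8, red, green, blue), "range_z" (400x640 float32, m along the optical axis (not along the pixel's ray), 0 where there is no reading), "intrinsics" (3x3 intrinsics, pixels), "dist_coeffs" ([k1, k2, p1, p2, k3] as OpenCV has them; the pictures are not rectified), "camera_from_world" (4x4, takes a point from world to camera coordinates). Camera axes: x right, y up, looking along -z (the intrinsics and any distortion apply to the point x, -y, -z); pixel columns grow to the right and rows downward; lengths in m; the calibration is good to about 2 mm. A picture is of the moment at which its call begins.
- bot.finish_job(): hands the job in, once; it reports no verdict.
The state is a dict: "time": time; "q": joint angles; "joint_vel": joint speeds; "joint_torque": joint torques, N m; "tool_pos": TCP position; "tcp_rot": TCP orientation; "wrist_force": force on the tool from outside, world axes, zero at the start; "torque": the same for the moment, N m; "width": opening from 0.0 (shut) to 1.0 (fully open).
Only numpy, scipy, OpenCV 4.12 (cv2) and the standard library are available. Lean on these libraries where they do the work, as an engineer would, in place of code of your own. Each camera call takes 0.05 s, during which the arm holds its last target.

## Working session

There is one attempt and no reset: what is moved stays moved. The work goes in short steps, Python scripts to look and compute and a tool call to move; the robot and the scene stay as the last step left them, time stands still between calls to the robot, and variables do not carry over. Pictures are saved under pics/ and viewed, and the job is handed in when it is done.

Besides the shell and the picture viewer there is one more tool, called after ">>>" in YAML: its name, and indented under it one key for each argument. arm_command: Moves the arm, as the interface text tells. Its arguments: {"type":"object","properties":{"rows":{"type":"array","items":{"type":"object","properties":{"delta_rot":{"type":"array","items":{"type":"number"}},"xyz":{"type":"array","items":{"type":"number"}},"gripper":{"type":"number"}}}},"force":{"type":"number"}},"required":["rows"]}

```bash
ls; mkdir -p pics; cat > h.py <<'E'
import numpy as np, cv2
from workcell import bot, read_camera
def snap(name,fn):
    c=read_camera(name); cv2.imwrite('pics/'+fn,c['pixels'][:,:,::-1]); np.savez('pics/'+fn+'.npz',**c); return c
def cloud(c):
    h,w=c['range_z'].shape
    u,v=np.meshgrid(np.arange(w),np.arange(h))
    p=cv2.undistortPoints(np.stack([u,v],-1).reshape(-1,1,2).astype(float),c['intrinsics'],c['dist_coeffs']).reshape(h,w,2)
    z=c['range_z']; P=np.stack([p[...,0]*z,-p[...,1]*z,-z,np.ones_like(z)],-1)
    W=P@np.linalg.inv(c['camera_from_world']).T
    W=W[...,:3]; W[z==0]=np.nan; return W
def load(fn): return dict(np.load('pics/'+fn+'.npz'))
def proj(c,pts):
    pts=np.atleast_2d(pts); q=(c['camera_from_world']@np.c_[pts,np.ones(len(pts))].T)[:3]
    q=np.array([q[0],-q[1],-q[2]]).T
    return cv2.projectPoints(q.reshape(-1,1,3),np.zeros(3),np.zeros(3),c['intrinsics'],c['dist_coeffs'])[0].reshape(-1,2)
E
python3 - <<'E'
from h import *
print(bot.read_state(), bot.grip_point_offset)
for n in ['side','top','wrist']:
    c=snap(n,n+'0.png'); print(n,np.linalg.inv(c['camera_from_world'])[:3].round(3).tolist())
E
```

```text
pics
{'time': 0.0, 'q': array([-1.24289655e+00,  2.64801602e-01,  1.60540232e+00, -1.61259088e-06,
        1.27368711e+00, -3.69098539e-02]), 'joint_vel': array([ 1.11621287e-04, -8.39194943e-04, -1.49043490e-03,  1.32574713e-03,
       -7.64251956e-04, -4.44188821e-05]), 'joint_torque': array([-4.04664070e-04, -5.15109551e+01, -3.67314720e+01, -2.31719814e-04,
        1.28052884e-02, -1.12364117e-05]), 'tool_pos': array([ 0.24057313, -0.62987956,  0.22991408]), 'tcp_rot': array([-2.58641683,  1.78085107,  0.00289619]), 'wrist_force': array([-0.18364419, -0.27108978, -0.78693844]), 'torque': array([-0.01321378,  0.01209449,  0.02057972]), 'width': 0.9983525346659788} 0.0187
side [[-0.783, -0.453, 0.427, 0.998], [0.622, -0.553, 0.554, 0.502], [-0.015, 0.7, 0.714, 0.921]]
top [[0.0, 0.992, -0.124, 0.382], [-1.0, 0.002, 0.017, -0.074], [0.017, 0.124, 0.992, 1.586]]
wrist [[0.356, 0.89, 0.283, 0.312], [-0.934, 0.34, 0.106, -0.602], [-0.002, -0.303, 0.953, 0.374]]
```

View pics/side0.png

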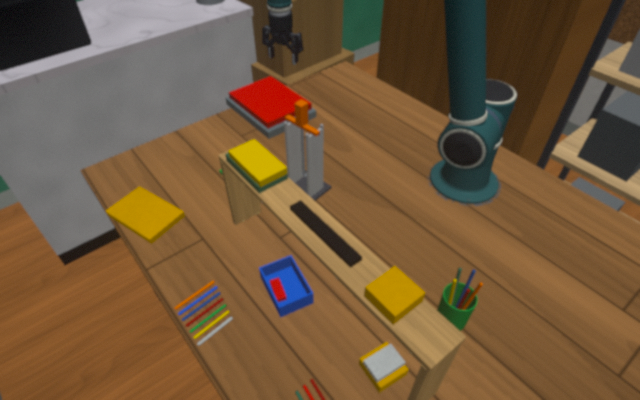

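View pics/top0.png

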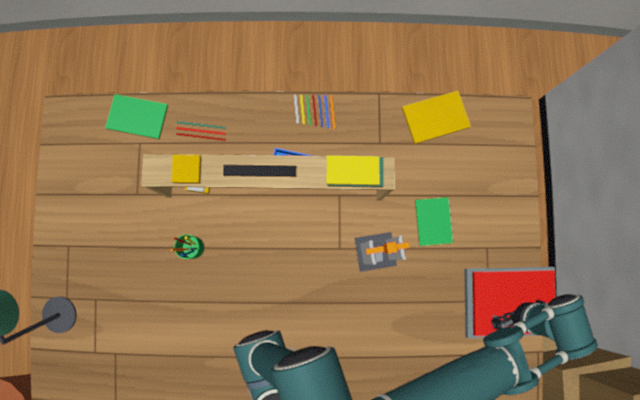

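View pics/wrist0.png

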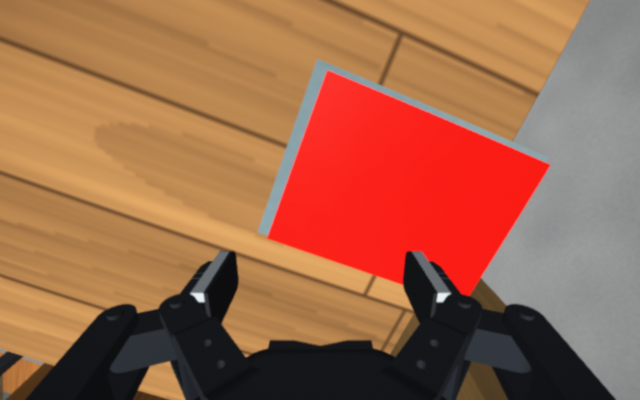

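The side view looks from behind the shelf: basket at about (286,285), hook on its rack at (303,120), note pads (384,365), cup (458,303). The top view shows the rack at (380,250) and only the basket's rear edge at (293,153). Next I'll measure with depth.

```bash
python3 - <<'E'
from h import *
s=load('side0.png'); t=load('top0.png'); W=cloud(s); T=cloud(t)
def hsv(c): return cv2.cvtColor(c['pixels'],cv2.COLOR_RGB2HSV)
def m(c,lo,hi):return cv2.inRange(hsv(c),np.array(lo),np.array(hi))>0
def rep(n,P): 
    P=P[np.isfinite(P).all(1)]; print(n,len(P),'min',np.nanpercentile(P,2,axis=0).round(3),'max',np.nanpercentile(P,98,axis=0).round(3),'med',np.nanmedian(P,axis=0).round(3))
def box(P):
    r=cv2.minAreaRect((P[:,:2]*1000).astype(np.float32)); print('  rect',r, cv2.boxPoints(r).round(1).tolist())
# basket
mb=m(s,[105,120,60],[125,255,255]); mb[:, :240]=0; mb[:,330:]=0; mb[:240]=0; mb[330:]=0
P=W[mb]; rep('basket',P); top=P[(P[:,2]>.038)&(P[:,2]<.055)]; rep('rim',top); box(top)
mr=m(s,[0,150,100],[5,255,255]); mr[:240]=0;mr[:, :255]=0;mr[330:]=0;mr[:,310:]=0
rep('eraser',W[mr]); e=W[mr];box(e[np.isfinite(e).all(1)])
for n,c,C in (('s',s,W),('t',t,T)):
    mo=m(c,[5,200,120],[14,255,255])
    if n=='t': mo[:, :350]=0;mo[:,420:]=0;mo[:225]=0;mo[265:]=0
    else: mo[:90]=0;mo[145:]=0;mo[:,:280]=0;mo[:,330:]=0
    P=C[mo];P=P[np.isfinite(P).all(1)];rep('hook'+n,P)
    for lo,hi in((.23,.265),(.30,.33)):
        Q=P[(P[:,2]>lo)&(P[:,2]<hi)]
        if len(Q)>4: rep('  %g'%lo,Q);box(Q)
# base plate
R=T[225:275,345:420].reshape(-1,3);Q=R[(R[:,2]>.005)&(R[:,2]<.016)];rep('plate',Q);box(Q)
Q=R[(R[:,2]>.228)&(R[:,2]<.26)];rep('cheektops',Q);box(Q)
# shelf
R=T[150:200,135:400].reshape(-1,3);Q=R[(R[:,2]>.24)&(R[:,2]<.258)];rep('shelf',Q);box(Q)
R=W[150:390,210:470].reshape(-1,3);Q=R[(R[:,2]>.243)&(R[:,2]<.258)];rep('shelf s',Q);box(Q)
Q=R[(R[:,2]>.26)&(R[:,2]<.33)];rep('stock',Q)
# cup, notes, notebook
R=T[230:262,170:206].reshape(-1,3);Q=R[(R[:,2]>.02)];rep('cup',Q)
R=T[195:248,412:456].reshape(-1,3);Q=R[(R[:,2]>.008)];rep('notebook',Q)
R=W[335:392,355:412].reshape(-1,3);Q=R[(R[:,2]>.03)&(R[:,2]<.06)];rep('notes',Q);box(Q)
R=W[90:200,270:340].reshape(-1,3);Q=R[(R[:,2]>.228)&(R[:,2]<.26)];rep('s hook/rack top',Q)
E
python3 - <<'E'
import cv2
a=cv2.imread('pics/side0.png');cv2.imwrite('pics/sz.png',cv2.resize(a[85:215,240:380],None,fx=5,fy=4.5,interpolation=2))
a=cv2.imread('pics/top0.png');cv2.imwrite('pics/tz.png',cv2.resize(a[190:290,340:460],None,fx=6,fy=6,interpolation=2))
E
```

```text
basket 1628 min [ 0.634 -0.088  0.002] max [0.738 0.049 0.047] med [ 0.675 -0.022  0.014]
rim 326 min [ 0.634 -0.088  0.038] max [0.74  0.05  0.049] med [0.693 0.001 0.045]
  rect ((686.2850341796875, -19.50110626220703), (132.00469970703125, 88.89324951171875), 77.804931640625) [[628.9000244140625, -74.5999984741211], [715.7999877929688, -93.4000015258789], [743.7000122070312, 35.599998474121094], [656.7999877929688, 54.400001525878906]]
eraser 123 min [ 0.695 -0.05   0.017] max [0.719 0.    0.025] med [ 0.708 -0.024  0.021]
  rect ((707.0451049804688, -25.344289779663086), (55.77110290527344, 16.459768295288086), 75.12533569335938) [[691.9000244140625, -50.20000076293945], [707.7999877929688, -54.400001525878906], [722.2000122070312, -0.5], [706.2000122070312, 3.700000047683716]]
hooks 333 min [ 0.149 -0.7    0.034] max [ 0.436 -0.233  0.313] med [ 0.419 -0.279  0.258]
  0.23 90 min [ 0.407 -0.346  0.238] max [ 0.436 -0.23   0.264] med [ 0.423 -0.276  0.246]
  rect ((422.9452819824219, -287.40606689453125), (23.130409240722656, 120.78862762451172), 10.550151824951172) [[400.5, -230
[... 1984 characters left out ...]
tock 4678 min [ 0.594 -0.242  0.261] max [0.668 0.296 0.294] med [0.634 0.097 0.281]
cup 477 min [0.39  0.255 0.022] max [0.46  0.328 0.168] med [0.423 0.29  0.084]
notebook 1456 min [ 0.438 -0.535  0.008] max [ 0.58  -0.425  0.021] med [ 0.509 -0.479  0.014]
notes 1048 min [0.607 0.245 0.03 ] max [0.68  0.314 0.045] med [0.645 0.281 0.041]
  rect ((642.1303100585938, 279.6480407714844), (75.5185317993164, 76.29606628417969), 82.90816497802734) [[599.5999755859375, 246.89999389648438], [675.2999877929688, 237.5], [684.5999755859375, 312.3999938964844], [608.9000244140625, 321.79998779296875]]
s hook/rack top 999 min [ 0.383 -0.337  0.231] max [ 0.648 -0.048  0.258] med [ 0.595 -0.113  0.251]
```

View pics/sz.png

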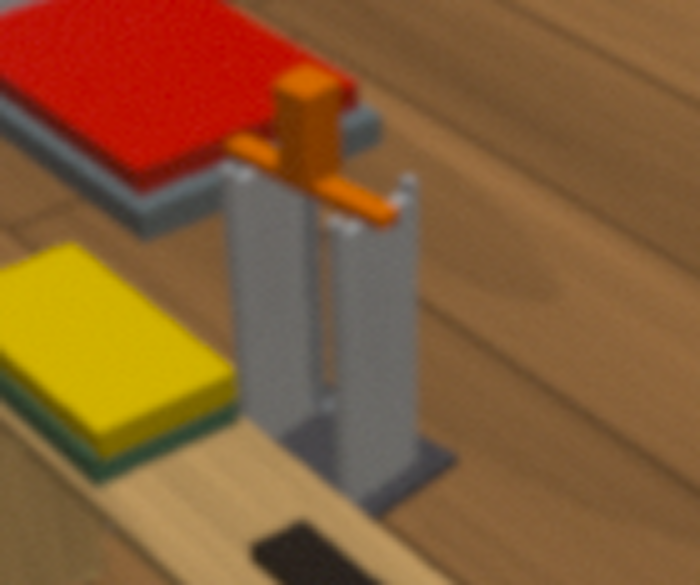

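View pics/tz.png

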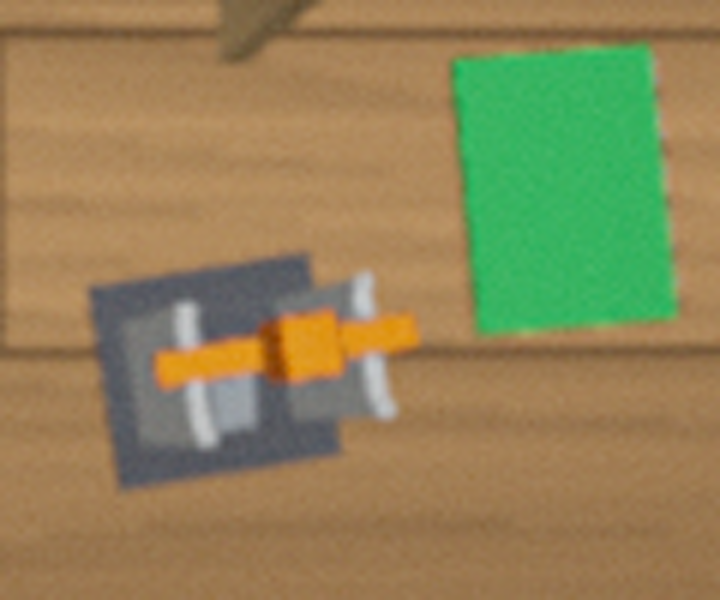

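```bash
python3 - <<'E'
from workcell import bot
import workcell
print([a for a in dir(bot) if a[0]!='_'],[a for a in dir(workcell) if a[0]!='_'])
E
```

```text
['MotionError', 'finish_job', 'grip_point_offset', 'read_state'] ['bot', 'read_camera']
```

```bash
cat >> h.py <<'E'
from scipy.spatial.transform import Rotation as R
def pose():
    s=bot.read_state(); return np.array(s['tool_pos']),R.from_rotvec(s['tcp_rot'])
def downyaw(yaw,sgn=1,tilt=0):
    # hook frame with yaw, leaned by tilt toward -x (handle); tool z=-hook z, tool x=sgn*hook x
    H=R.from_euler('z',yaw)*R.from_euler('y',-tilt)
    M=H.as_matrix(); return R.from_matrix(np.c_[sgn*M[:,0],-sgn*M[:,1],-M[:,2]])
def delta(p,r,pt,rt):
    print('shift tool',(r.inv().apply(np.array(pt)-p)).round(4),'turn',(r.inv()*rt).as_rotvec().round(4))
E
python3 - <<'E'
from h import *
p,r=pose(); print(r.as_matrix().round(3))
for s in (1,-1): delta(p,r,[.4225,-.287,.39],downyaw(np.radians(10.5),s))
E
```

```text
[[ 0.357 -0.934 -0.001]
 [-0.934 -0.357  0.002]
 [-0.002 -0.    -1.   ]]
shift tool [-0.2559 -0.2923 -0.1593] turn [-1.3000e-03  1.4000e-03 -1.3893e+00]
shift tool [-0.2559 -0.2923 -0.1593] turn [1.5000e-03 1.4000e-03 1.7523e+00]
```

>>> arm_command:
  rows:
    - {"xyz": [0, 0, -0.04], "gripper": 0.0854}
    - {"xyz": [0, 0, -0.04], "gripper": 0.0854}
    - {"xyz": [0, 0, -0.04], "gripper": 0.0854}
    - {"xyz": [0, 0, -0.04], "gripper": 0.0854}
    - {"xyz": [-0.032, -0.0365, 0]}
    - {"xyz": [-0.032, -0.0365, 0]}
    - {"xyz": [-0.032, -0.0365, 0]}
    - {"xyz": [-0.032, -0.0365, 0]}
    - {"xyz": [-0.032, -0.0365, 0]}
    - {"xyz": [-0.032, -0.0365, 0]}
    - {"xyz": [-0.032, -0.0365, 0]}
    - {"xyz": [-0.032, -0.0365, 0]}

```text
invalid input
```

>>> arm_command:
  rows:
    - {"delta_rot": [0, 0, -0.139]}
    - {"delta_rot": [0, 0, -0.139]}
    - {"delta_rot": [0, 0, -0.139]}
    - {"delta_rot": [0, 0, -0.139]}
    - {"delta_rot": [0, 0, -0.139]}
    - {"delta_rot": [0, 0, -0.139]}
    - {"delta_rot": [0, 0, -0.139]}
    - {"delta_rot": [0, 0, -0.139]}
    - {"delta_rot": [0, 0, -0.139]}
    - {"delta_rot": [0, 0, -0.139]}
    - {}

```text
invalid input
```

```bash
python3 - <<'E'
from h import *
p,r=pose(); print(p,bot.read_state()['q'].round(4),bot.read_state()['wrist_force'])
delta(p,r,[.4225,-.287,.39],downyaw(np.radians(10.5),1))
snap('wrist','w1.png')
E
```

```text
[ 0.2406302  -0.630035    0.23023746] [-1.2429e+00  2.6460e-01  1.6051e+00  1.0000e-04  1.2737e+00 -3.6900e-02] [-0.07671406  0.44359018 -0.23956006]
shift tool [-0.2559 -0.2923 -0.1593] turn [-1.3000e-03  1.4000e-03 -1.3893e+00]
```

View pics/w1.png

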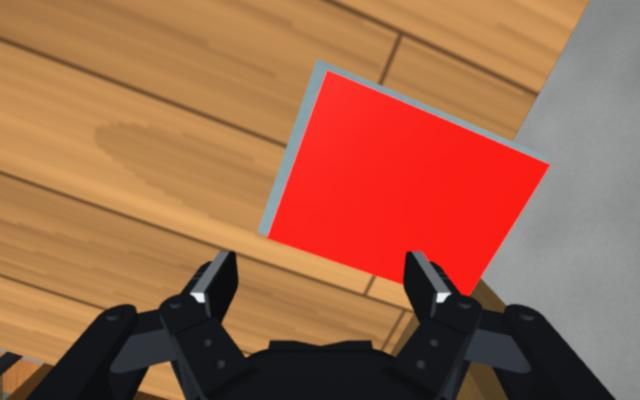

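Nothing moved: both calls were refused, so it seems every row needs all three fields.

>>> arm_command:
  rows:
    - {"xyz": [0, 0, -0.04], "delta_rot": [0, 0, 0], "gripper": 0.085}
    - {"xyz": [0, 0, -0.04], "delta_rot": [0, 0, 0], "gripper": 0.085}
    - {"xyz": [0, 0, -0.04], "delta_rot": [0, 0, 0], "gripper": 0.085}
    - {"xyz": [0, 0, -0.04], "delta_rot": [0, 0, 0], "gripper": 0.085}
    - {"xyz": [-0.032, -0.0365, 0], "delta_rot": [0, 0, 0], "gripper": 0.085}
    - {"xyz": [-0.032, -0.0365, 0], "delta_rot": [0, 0, 0], "gripper": 0.085}
    - {"xyz": [-0.032, -0.0365, 0], "delta_rot": [0, 0, 0], "gripper": 0.085}
    - {"xyz": [-0.032, -0.0365, 0], "delta_rot": [0, 0, 0], "gripper": 0.085}
    - {"xyz": [-0.032, -0.0365, 0], "delta_rot": [0, 0, 0], "gripper": 0.085}
    - {"xyz": [-0.032, -0.0365, 0], "delta_rot": [0, 0, 0], "gripper": 0.085}
    - {"xyz": [-0.032, -0.0365, 0], "delta_rot": [0, 0, 0], "gripper": 0.085}
    - {"xyz": [-0.032, -0.0365, 0], "delta_rot": [0, 0, 0], "gripper": 0.085}

```text
time: 1.4
tool_pos: [0.4227, -0.2853, 0.3912]
tcp_rot: [-2.587, 1.782, -0.0]
wrist_force: [0.6, -0.9, -0.4]
width: 0.995
```

>>> arm_command:
  rows:
    - {"xyz": [0, 0, 0], "delta_rot": [0, 0, -0.139], "gripper": 0.085}
    - {"xyz": [0, 0, 0], "delta_rot": [0, 0, -0.139], "gripper": 0.085}
    - {"xyz": [0, 0, 0], "delta_rot": [0, 0, -0.139], "gripper": 0.085}
    - {"xyz": [0, 0, 0], "delta_rot": [0, 0, -0.139], "gripper": 0.085}
    - {"xyz": [0, 0, 0], "delta_rot": [0, 0, -0.139], "gripper": 0.085}
    - {"xyz": [0, 0, 0], "delta_rot": [0, 0, -0.139], "gripper": 0.085}
    - {"xyz": [0, 0, 0], "delta_rot": [0, 0, -0.139], "gripper": 0.085}
    - {"xyz": [0, 0, 0], "delta_rot": [0, 0, -0.139], "gripper": 0.085}
    - {"xyz": [0, 0, 0], "delta_rot": [0, 0, -0.139], "gripper": 0.085}
    - {"xyz": [0, 0, 0], "delta_rot": [0, 0, -0.139], "gripper": 0.085}
    - {"xyz": [0, 0, 0], "delta_rot": [0, 0, 0], "gripper": 0.085}

```text
time: 2.5
tool_pos: [0.4221, -0.2871, 0.3911]
tcp_rot: [-3.128, -0.289, 0.0]
wrist_force: [-0.4, -0.4, 0.0]
width: 0.994
```

```bash
python3 - <<'E'
from h import *
p,r=pose(); print(p,bot.read_state()['q'].round(4),bot.read_state()['wrist_force'])
delta(p,r,[.4225,-.287,.39],downyaw(np.radians(10.5),1))
c=snap('wrist','w1.png'); W=cloud(c)
P=W.reshape(-1,3); P=P[np.isfinite(P).all(1)]
hs=cv2.cvtColor(c['pixels'],cv2.COLOR_RGB2HSV); mo=cv2.inRange(hs,np.array([5,180,100]),np.array([15,255,255]))>0
O=W[mo]; O=O[np.isfinite(O).all(1)]
for n,Q in (('handle top',O[O[:,2]>.305]),('bar',O[(O[:,2]>.24)&(O[:,2]<.252)]),('rack',P[(P[:,2]>.228)&(P[:,2]<.25)&(P[:,0]<.5)&(P[:,1]<-.2)]),('blade', P[(P[:,2]<.08)&(P[:,2]>.02)&(abs(P[:,0]-.4)<.07)&(abs(P[:,1]+.29)<.03)]),('plate',P[(P[:,2]>.006)&(P[:,2]<.014)&(abs(P[:,0]-.41)<.07)&(abs(P[:,1]+.29)<.07)])):
    if len(Q)<5: print(n,len(Q)); continue
    print(n,len(Q),Q.mean(0).round(4),Q[:,2].min().round(3),Q[:,2].max().round(3),cv2.minAreaRect((Q[:,:2]*1000).astype(np.float32)))
E
```

```text
[ 0.42211597 -0.28712661  0.39106255] [-0.6461 -0.1091  1.7162  0.      1.5348 -0.8305] [-0.41558469 -0.35995356  0.04777062]
shift tool [ 0.0004 -0.0001  0.0011] turn [-0.0003  0.0003  0.0011]
handle top 180 [ 0.418  -0.2828  0.3107] 0.305 0.314 ((418.8672790527344, -290.3089904785156), (26.62265396118164, 25.836444854736328), 9.201415061950684)
bar 93 [ 0.4161 -0.2638  0.2471] 0.24 0.251 ((469.1911315917969, -200.223876953125), (297.9686584472656, 76.18379211425781), 57.911128997802734)
rack 1713 [ 0.4141 -0.2772  0.2438] 0.228 0.25 ((414.888671875, -291.0893249511719), (63.86457061767578, 119.97371673583984), 8.899763107299805)
blade 167 [ 0.3955 -0.2936  0.0468] 0.038 0.055 ((395.50762939453125, -294.0777587890625), (21.312219619750977, 22.148418426513672), 9.329496383666992)
plate 1783 [ 0.4159 -0.2856  0.0108] 0.006 0.014 ((415.05120849609375, -289.90972900390625), (109.7447738647461, 118.30323791503906), 8.870575904846191)
```

View pics/w1.png

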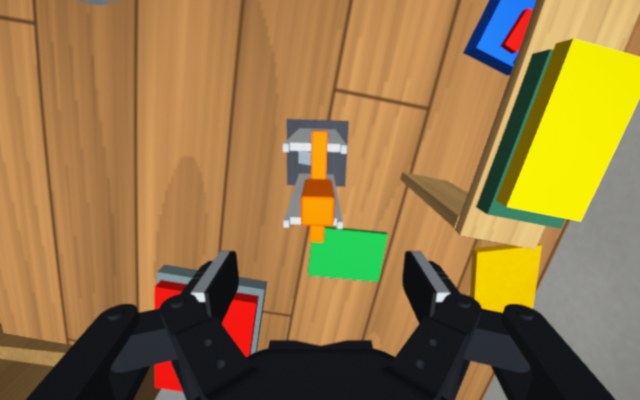

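The wrist view shows the handle at (317,203), the rack at (317,155) and the blade on the robot side. The wrist depth puts the rack centre at (0.415, -0.290) with yaw 8.9°, and the handle at (0.419, -0.290).

```bash
python3 - <<'E'
from h import *
p,r=pose()
delta(p,r,[.4195,-.2897,.268],downyaw(np.radians(9.1),1))
E
```

```text
shift tool [-0.003   0.002   0.1231] turn [-0.0002  0.0002  0.0222]
```

>>> arm_command:
  rows:
    - {"xyz": [-0.003, 0.002, 0], "delta_rot": [0, 0, 0.022], "gripper": 0.085}
    - {"xyz": [0, 0, 0.03], "delta_rot": [0, 0, 0], "gripper": 0.085}
    - {"xyz": [0, 0, 0.03], "delta_rot": [0, 0, 0], "gripper": 0.085}
    - {"xyz": [0, 0, 0.025], "delta_rot": [0, 0, 0], "gripper": 0.085}
    - {"xyz": [0, 0, 0.02], "delta_rot": [0, 0, 0], "gripper": 0.085}
    - {"xyz": [0, 0, 0.018], "delta_rot": [0, 0, 0], "gripper": 0.085}
    - {"xyz": [0, 0, 0], "delta_rot": [0, 0, 0], "gripper": 0.085}
    - {"xyz": [0, 0, 0], "delta_rot": [0, 0, 0], "gripper": 0.085}

```text
time: 3.35
tool_pos: [0.4195, -0.2898, 0.2684]
tcp_rot: [-3.131, -0.252, 0.001]
wrist_force: [0.5, -0.0, 0.6]
width: 0.997
```

```bash
python3 - <<'E'
from h import *
p,r=pose(); print(p,bot.read_state()['q'].round(4).tolist(),bot.read_state()['wrist_force'])
snap('wrist','w2.png'); snap('side','s2.png')
E
```

```text
[ 0.41951255 -0.28983713  0.26841161] [-0.6534, -0.0733, 1.903, -0.0001, 1.3124, -0.8137] [ 0.45390481 -0.04045757  0.57821477]
```

View pics/w2.png

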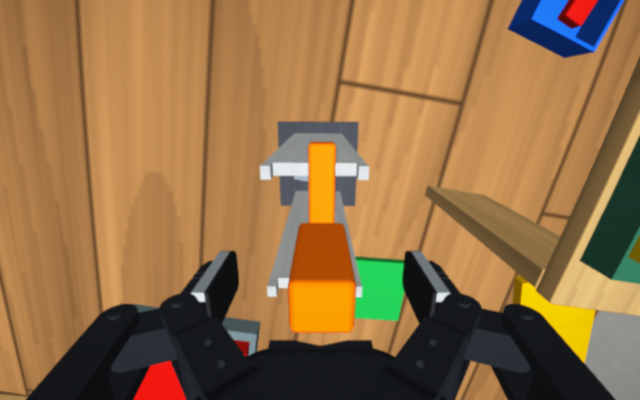

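The handle, centred at (322,300), sits midway between the fingers at 225 and 415. Closing.

>>> arm_command:
  rows:
    - {"xyz": [0, 0, 0], "delta_rot": [0, 0, 0], "gripper": 0.02}
    - {"xyz": [0, 0, 0], "delta_rot": [0, 0, 0], "gripper": 0.02}
    - {"xyz": [0, 0, 0], "delta_rot": [0, 0, 0], "gripper": 0.02}
    - {"xyz": [0, 0, 0], "delta_rot": [0, 0, 0], "gripper": 0.02}
    - {"xyz": [0, 0, 0], "delta_rot": [0, 0, 0], "gripper": 0.02}
    - {"xyz": [0, 0, 0], "delta_rot": [0, 0, 0], "gripper": 0.02}
    - {"xyz": [0, 0, 0], "delta_rot": [0, 0, 0], "gripper": 0.02}
    - {"xyz": [0, 0, 0], "delta_rot": [0, 0, 0], "gripper": 0.02}
  force: 80

```text
time: 4.25
tool_pos: [0.42, -0.2899, 0.2688]
tcp_rot: [3.131, 0.254, 0.001]
wrist_force: [0.0, 0.2, 3.3]
width: 0.321
```

Gripped: opening 27 mm, against a 28 mm handle. Lift straight out.

>>> arm_command:
  rows:
    - {"xyz": [0, 0, -0.01], "delta_rot": [0, 0, 0], "gripper": 0.02}
    - {"xyz": [0, 0, -0.02], "delta_rot": [0, 0, 0], "gripper": 0.02}
    - {"xyz": [0, 0, -0.025], "delta_rot": [0, 0, 0], "gripper": 0.02}
    - {"xyz": [0, 0, -0.025], "delta_rot": [0, 0, 0], "gripper": 0.02}
    - {"xyz": [0, 0, -0.025], "delta_rot": [0, 0, 0], "gripper": 0.02}
    - {"xyz": [0, 0, -0.025], "delta_rot": [0, 0, 0], "gripper": 0.02}
    - {"xyz": [0, 0, -0.025], "delta_rot": [0, 0, 0], "gripper": 0.02}
    - {"xyz": [0, 0, -0.025], "delta_rot": [0, 0, 0], "gripper": 0.02}
    - {"xyz": [0, 0, -0.025], "delta_rot": [0, 0, 0], "gripper": 0.02}
    - {"xyz": [0, 0, -0.02], "delta_rot": [0, 0, 0], "gripper": 0.02}
    - {"xyz": [0, 0, -0.015], "delta_rot": [0, 0, 0], "gripper": 0.02}
    - {"xyz": [0, 0, 0], "delta_rot": [0, 0, 0], "gripper": 0.02}

```text
time: 5.45
tool_pos: [0.4199, -0.29, 0.5108]
tcp_rot: [3.129, 0.254, 0.004]
wrist_force: [0.5, -0.1, -1.0]
width: 0.32
```

```bash
python3 - <<'E'
from h import *
st=bot.read_state();p,r=pose(); print(p,st['q'].round(4).tolist(),st['wrist_force'].round(2),st['width'])
c=snap('wrist','w3.png'); snap('side','s3.png'); W=cloud(c)
# kin fit
D=[([.24057,-.62988,.22991],[-1.2429,.2648,1.6054,0,1.2737]),([.42212,-.28713,.39106],[-.6461,-.1091,1.7162,0,1.5348]),([.41951,-.28984,.26841],[-.6534,-.0733,1.903,0,1.3124]),(list(p),st['q'][:5])]
from scipy.optimize import least_squares
def f(x):
    a1,a2,l3,ph,dz=x; o=[]
    for P,q in D:
        rr=np.sqrt(P[0]**2+P[1]**2-.0249**2)
        o+= [a1+a2*np.sin(q[1])+l3*np.sin(q[1]+q[2]+ph)-rr, dz+a2*np.cos(q[1])+l3*np.cos(q[1]+q[2]+ph)-P[2]]
    return o
s=least_squares(f,[.0,.45,.45,0,.1]); print(s.x.round(4),np.abs(s.fun).max())
w2=load('w2.png'); s2=load('s2.png')
for n,c in (('w2',w2),('w3',c),('s2',s2)):
    W=cloud(c);hs=cv2.cvtColor(c['pixels'],cv2.COLOR_RGB2HSV); m=cv2.inRange(hs,np.array([105,120,60]),np.array([125,255,255]))>0
    Q=W[m]; Q=Q[np.isfinite(Q).all(1)]; Q=Q[(Q[:,2]>.04)&(Q[:,2]<.05)&(Q[:,0]>.55)&(Q[:,0]<.8)&(abs(Q[:,1])<.15)]
    if len(Q)>10:
        k=cv2.minAreaRect((Q[:,:2]*1000).astype(np.float32)); print(n,len(Q),k,cv2.boxPoints(k).round(1).tolist())
E
```

```text
[ 0.41992895 -0.29000936  0.51078798] [-0.6532, -0.0964, 1.4925, -0.0001, 1.7421, -0.8151] [ 0.46 -0.12 -0.97] 0.32033443350718066
[ 2.000e-04  5.114e-01  5.664e-01  8.200e-03 -9.210e-02] 0.00043230923986570247
w2 946 ((676.6067504882812, -57.9116325378418), (60.261138916015625, 92.7515869140625), 77.94477081298828) [[625.0, -77.69999694824219], [715.7000122070312, -97.0999984741211], [728.2999877929688, -38.099998474121094], [637.5, -18.799999237060547]]
w3 235 ((639.334716796875, -32.82186508178711), (34.4772834777832, 106.6188735961914), 5.56010627746582) [[617.0, 18.600000381469727], [627.2999877929688, -87.5999984741211], [661.7000122070312, -84.19999694824219], [651.2999877929688, 21.899999618530273]]
s2 282 ((686.0811157226562, -20.270179748535156), (130.12408447265625, 89.2009048461914), 77.65436553955078) [[628.5999755859375, -74.30000305175781], [715.7000122070312, -93.4000015258789], [743.5999755859375, 33.79999923706055], [656.4000244140625, 52.79999923706055]]
```

View pics/w3.png

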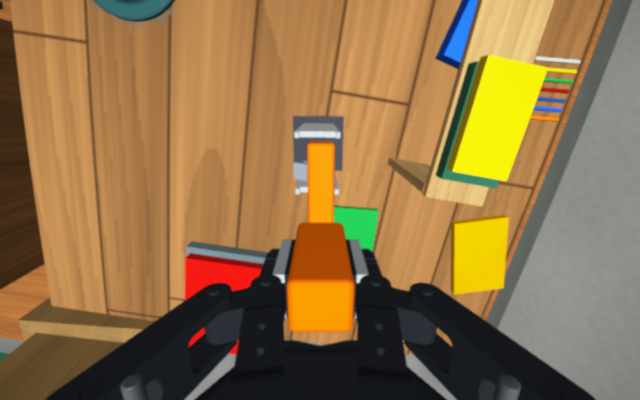

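View pics/s3.png

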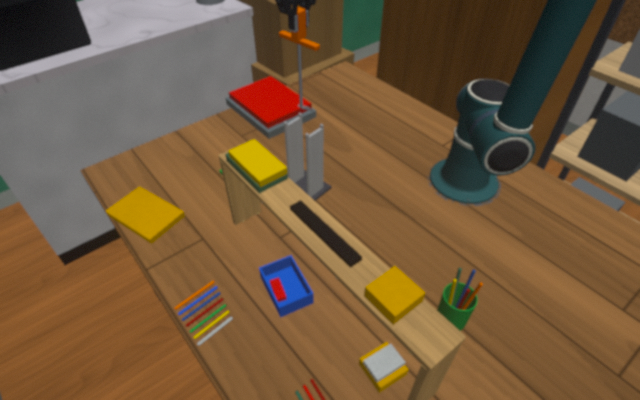

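```bash
python3 - <<'E'
from h import *
p,r=pose()
rt=downyaw(-.215,1,np.pi/4)
delta(p,r,[.38,.045,.51],r)
r2=downyaw(-.215,1,0); print((r.inv()*r2).as_rotvec(),(r2.inv()*rt).as_rotvec())
E
```

```text
shift tool [ 0.0149 -0.3367 -0.0021] turn [0. 0. 0.]
[-0.00041381  0.00062289  0.37697441] [2.84819988e-17 7.85398163e-01 0.00000000e+00]
```

>>> arm_command:
  rows:
    - {"xyz": [0.0015, -0.02, 0], "delta_rot": [0, 0, 0], "gripper": 0.02}
    - {"xyz": [0.0015, -0.04, 0], "delta_rot": [0, 0, 0], "gripper": 0.02}
    - {"xyz": [0.0015, -0.04, 0], "delta_rot": [0, 0, 0], "gripper": 0.02}
    - {"xyz": [0.0015, -0.04, 0], "delta_rot": [0, 0, 0], "gripper": 0.02}
    - {"xyz": [0.0015, -0.04, 0], "delta_rot": [0, 0, 0], "gripper": 0.02}
    - {"xyz": [0.0015, -0.04, 0], "delta_rot": [0, 0, 0], "gripper": 0.02}
    - {"xyz": [0.0015, -0.04, 0], "delta_rot": [0, 0, 0], "gripper": 0.02}
    - {"xyz": [0.0015, -0.04, 0], "delta_rot": [0, 0, 0], "gripper": 0.02}
    - {"xyz": [0.003, -0.037, 0], "delta_rot": [0, 0, 0], "gripper": 0.02}
    - {"xyz": [0, 0, 0], "delta_rot": [0, 0, 0.1257], "gripper": 0.02}
    - {"xyz": [0, 0, 0], "delta_rot": [0, 0, 0.1257], "gripper": 0.02}
    - {"xyz": [0, 0, 0], "delta_rot": [0, 0, 0.1257], "gripper": 0.02}

```text
time: 6.75
tool_pos: [0.3788, 0.0464, 0.5069]
tcp_rot: [3.123, -0.342, -0.004]
wrist_force: [0.0, -0.6, -1.8]
width: 0.319
```

>>> arm_command:
  rows:
    - {"xyz": [0, 0, 0], "delta_rot": [0, 0.1309, 0], "gripper": 0.02}
    - {"xyz": [0, 0, 0], "delta_rot": [0, 0.1309, 0], "gripper": 0.02}
    - {"xyz": [0, 0, 0], "delta_rot": [0, 0.1309, 0], "gripper": 0.02}
    - {"xyz": [0, 0, 0], "delta_rot": [0, 0.1309, 0], "gripper": 0.02}
    - {"xyz": [0, 0, 0], "delta_rot": [0, 0.1309, 0], "gripper": 0.02}
    - {"xyz": [0, 0, 0], "delta_rot": [0, 0.1309, 0], "gripper": 0.02}
    - {"xyz": [0, 0, 0], "delta_rot": [0, 0, 0], "gripper": 0.02}

```text
time: 7.45
tool_pos: [0.3769, 0.047, 0.5019]
tcp_rot: [2.817, -0.293, 1.158]
wrist_force: [-0.0, 0.2, -2.9]
width: 0.321
```

```bash
cat >> h.py <<'E'
def tip():
    p,r=pose(); return hookpt([-.033,0,-.198])
def hookpt(h):
    p,r=pose(); h=np.array(h,float); o=np.array([0,0,.0333])  # hook frame -> tool frame: x same,y,z negated
    return p+r.apply(np.array([h[0],-h[1],-h[2]])+o)
E
python3 - <<'E'
from h import *
p,r=pose(); st=bot.read_state();print(p,st['q'].round(3).tolist(),'tip',tip().round(4))
delta(p,r,[.416,.0375,.252],downyaw(-.215,1,np.pi/4))
snap('side','s4.png')
E
```

```text
[0.37688525 0.04697127 0.5019398 ] [0.472, -0.831, 2.127, -0.49, 1.231, 0.696] tip [0.5131 0.0177 0.3144]
shift tool [-0.1473  0.0006  0.2059] turn [-0.003   0.0049  0.0064]
```

View pics/s4.png

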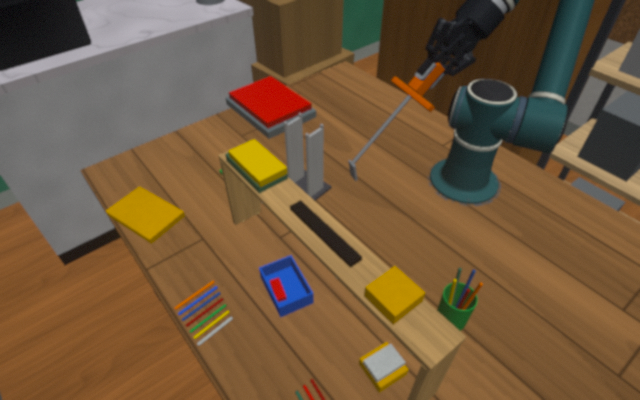

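```bash
python3 - <<'E'
from h import *
p,r=pose()
delta(p,r,[.422,.0365,.262],downyaw(-.215,1,np.pi/4))
E
```

```text
shift tool [-0.1383  0.0005  0.2041] turn [-0.0029  0.0051  0.005 ]
```

>>> arm_command:
  rows:
    - {"xyz": [-0.0138, 0, 0.0204], "delta_rot": [-0.003, 0.005, 0.005], "gripper": 0.02}
    - {"xyz": [-0.0138, 0, 0.0204], "delta_rot": [0, 0, 0], "gripper": 0.02}
    - {"xyz": [-0.0138, 0, 0.0204], "delta_rot": [0, 0, 0], "gripper": 0.02}
    - {"xyz": [-0.0138, 0, 0.0204], "delta_rot": [0, 0, 0], "gripper": 0.02}
    - {"xyz": [-0.0138, 0, 0.0204], "delta_rot": [0, 0, 0], "gripper": 0.02}
    - {"xyz": [-0.0138, 0, 0.0204], "delta_rot": [0, 0, 0], "gripper": 0.02}
    - {"xyz": [-0.0138, 0, 0.0204], "delta_rot": [0, 0, 0], "gripper": 0.02}
    - {"xyz": [-0.0138, 0, 0.0204], "delta_rot": [0, 0, 0], "gripper": 0.02}
    - {"xyz": [-0.0138, 0, 0.0204], "delta_rot": [0, 0, 0], "gripper": 0.02}
    - {"xyz": [-0.0138, 0, 0.0204], "delta_rot": [0, 0, 0], "gripper": 0.02}
    - {"xyz": [0, 0, 0], "delta_rot": [0, 0, 0], "gripper": 0.02}

```text
time: 8.6
tool_pos: [0.4254, 0.033, 0.2616]
tcp_rot: [2.809, -0.317, 1.155]
wrist_force: [-1.2, -0.3, -1.6]
width: 0.317
```

```bash
python3 - <<'E'
from h import *
p,r=pose(); st=bot.read_state();print(p,st['q'].round(3).tolist(),'tip',tip().round(4),st['wrist_force'])
c=snap('side','s5.png')
for h in ([-.033,0,-.198],[0,0,-.175],[0,0,-.02]): print(hookpt(h).round(4),proj(c,hookpt(h)).round(1))
a=c['pixels'][:,:,::-1][100:340,200:440];cv2.imwrite('pics/s5z.png',cv2.resize(a,None,fx=2.5,fy=2.5,interpolation=2))
E
```

```text
[0.42536563 0.03303182 0.26160793] [0.321, -0.748, 2.527, -0.571, 0.746, 0.847] tip [0.561  0.0014 0.074 ] [-1.24658074 -0.34831152 -1.63624632]
[0.5628 0.0022 0.0775] [[329.2 252.6]]
[0.5698 0.0007 0.1171] [[326.8 243.6]]
[0.463  0.0252 0.2268] [[369.3 197.4]]
```

View pics/s5z.png

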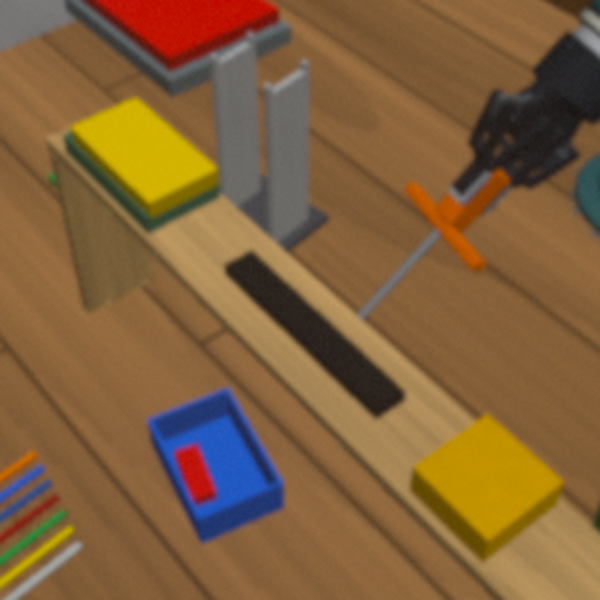

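```bash
cat >> h.py <<'E'
def tcp_for_tip(t,rt): return np.array(t)-rt.apply(np.array([-.033,0,.198+.0333]))
E
python3 - <<'E'
from h import *
for i in range(3):
    p,r=pose(); print(p.round(4), r.as_rotvec().round(4),tip().round(4))
rt=downyaw(-.215,1,np.pi/4)
delta(p,r,tcp_for_tip([.6605,-.0158,.065],rt),rt)
E
```

```text
[0.4263 0.0336 0.2645] [ 2.8079 -0.3159  1.1614] [0.5628 0.0022 0.0775]
[0.4263 0.0336 0.2645] [ 2.8079 -0.3159  1.1614] [0.5628 0.0022 0.0775]
[0.4263 0.0336 0.2645] [ 2.8079 -0.3159  1.1614] [0.5628 0.0022 0.0775]
shift tool [ 0.0612 -0.0027  0.0789] turn [ 0.0075  0.0009 -0.006 ]
```

>>> arm_command:
  rows:
    - {"xyz": [0, -0.001, 0], "delta_rot": [0.007, 0, -0.006], "gripper": 0.02}
    - {"xyz": [0.0075, 0, 0.01], "delta_rot": [0, 0, 0], "gripper": 0.02}
    - {"xyz": [0.0075, 0, 0.01], "delta_rot": [0, 0, 0], "gripper": 0.02}
    - {"xyz": [0.0075, 0, 0.01], "delta_rot": [0, 0, 0], "gripper": 0.02}
    - {"xyz": [0.0075, -0.001, 0.01], "delta_rot": [0, 0, 0], "gripper": 0.02}
    - {"xyz": [0.0075, 0, 0.01], "delta_rot": [0, 0, 0], "gripper": 0.02}
    - {"xyz": [0.0075, 0, 0.01], "delta_rot": [0, 0, 0], "gripper": 0.02}
    - {"xyz": [0.0075, 0, 0.01], "delta_rot": [0, 0, 0], "gripper": 0.02}
    - {"xyz": [0.0085, 0, 0.009], "delta_rot": [0, 0, 0], "gripper": 0.02}
    - {"xyz": [0, 0, 0], "delta_rot": [0, 0, 0], "gripper": 0.02}
    - {"xyz": [0, 0, 0], "delta_rot": [0, 0, 0], "gripper": 0.02}

```text
time: 9.75
tool_pos: [0.5248, 0.0161, 0.2562]
tcp_rot: [2.811, -0.301, 1.176]
wrist_force: [0.5, -0.3, -1.5]
width: 0.317
```

```bash
cat > look.py <<'E'
import sys
from h import *
c=snap('side',sys.argv[1]); p,r=pose(); st=bot.read_state();print(st['time'],p.round(4),'tip',tip().round(4),'F',st['wrist_force'].round(1))
print('q',st['q'].round(3))
for h in ([-.033,0,-.198],[0,0,-.175],[0,0,-.02]): print(hookpt(h).round(4),proj(c,hookpt(h)).round(1))
W=cloud(c);hs=cv2.cvtColor(c['pixels'],cv2.COLOR_RGB2HSV); m=cv2.inRange(hs,np.array([105,120,60]),np.array([125,255,255]))>0
Q=W[m]; Q=Q[np.isfinite(Q).all(1)]; Q=Q[(Q[:,2]>.039)&(Q[:,2]<.052)&(Q[:,0]>.35)&(Q[:,0]<.8)&(abs(Q[:,1])<.2)]
if len(Q)>10: k=cv2.minAreaRect((Q[:,:2]*1000).astype(np.float32)); print('basket',len(Q),k,cv2.boxPoints(k).round(1).tolist())
u,v=int(sys.argv[2]),int(sys.argv[3])
cv2.imwrite('pics/z'+sys.argv[1],cv2.resize(c['pixels'][v:v+160,u:u+200,::-1],None,fx=3.5,fy=3.5,interpolation=2))
E
python3 look.py s6.png 220 180
```

```text
9.8 [0.5244 0.0162 0.2558] tip [ 0.6627 -0.0131  0.0697] F [ 0.1 -0.3 -1.3]
q [ 0.149 -0.485  2.423 -0.54   0.507  0.744]
[ 0.6627 -0.0131  0.0697] [[293.8 271.2]]
[ 0.6694 -0.0146  0.1094] [[290.4 262.4]]
[0.5615 0.0083 0.2183] [[332.2 215.4]]
basket 299 ((686.6546630859375, -19.702804565429688), (131.8441162109375, 89.46952056884766), 78.6250991821289) [[629.7999877929688, -75.5], [717.5, -93.19999694824219], [743.5, 36.099998474121094], [655.7999877929688, 53.70000076293945]]
```

View pics/zs6.png

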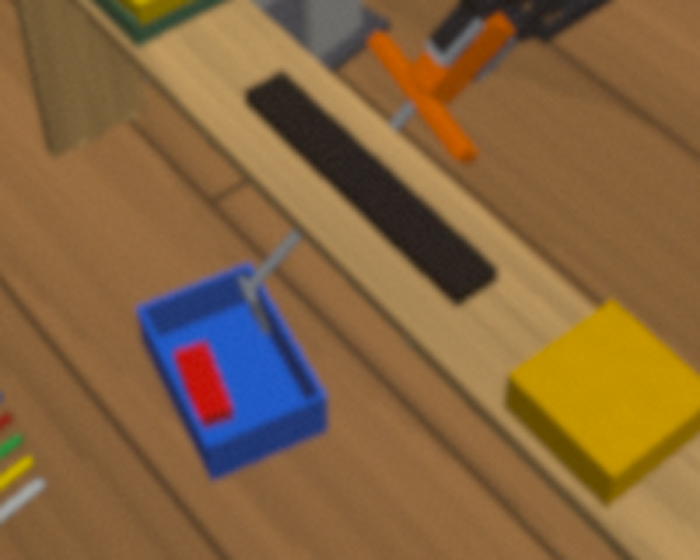

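The blade hangs inside the basket's front wall, tip at about (262,325) in the zoom and some 20 mm behind the outer face. The shaft passes clear under the board. Lowering.

>>> arm_command:
  rows:
    - {"xyz": [-0.008, 0, 0.008], "delta_rot": [0, 0, 0], "gripper": 0.02}
    - {"xyz": [-0.008, 0, 0.008], "delta_rot": [0, 0, 0], "gripper": 0.02}
    - {"xyz": [-0.008, 0, 0.008], "delta_rot": [0, 0, 0], "gripper": 0.02}
    - {"xyz": [-0.008, 0, 0.008], "delta_rot": [0, 0, 0], "gripper": 0.02}
    - {"xyz": [-0.006, 0, 0.006], "delta_rot": [0, 0, 0], "gripper": 0.02}
    - {"xyz": [0, 0, 0], "delta_rot": [0, 0, 0], "gripper": 0.02}
    - {"xyz": [0, 0, 0], "delta_rot": [0, 0, 0], "gripper": 0.02}

```text
time: 10.5
tool_pos: [0.5243, 0.0166, 0.2012]
tcp_rot: [2.812, -0.299, 1.175]
wrist_force: [-0.3, -0.4, -2.0]
width: 0.321
```

```bash
python3 look.py s7.png 220 180
```

```text
10.55 [0.5247 0.0166 0.2018] tip [ 0.6631 -0.0125  0.0158] F [ 0.1 -0.1 -0.2]
q [ 0.15  -0.413  2.488 -0.705  0.395  0.927]
[ 0.6631 -0.0125  0.0158] [[294.8 283.9]]
[ 0.6697 -0.0141  0.0554] [[291.6 275.8]]
[0.5618 0.0088 0.1643] [[331.8 231.2]]
basket 298 ((686.2460327148438, -19.35052490234375), (131.37747192382812, 88.8491439819336), 77.61856842041016) [[628.7999877929688, -74.0], [715.5999755859375, -93.0], [743.7000122070312, 35.29999923706055], [656.9000244140625, 54.29999923706055]]
```

View pics/zs7.png

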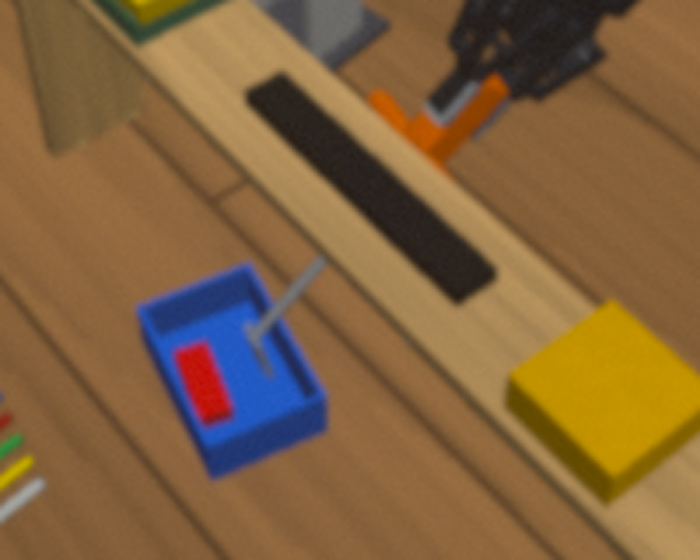

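>>> arm_command:
  rows:
    - {"xyz": [-0.0035, 0, -0.0035], "delta_rot": [0, 0, 0], "gripper": 0.02}
    - {"xyz": [-0.0035, 0, -0.0035], "delta_rot": [0, 0, 0], "gripper": 0.02}
    - {"xyz": [-0.0035, 0, -0.0035], "delta_rot": [0, 0, 0], "gripper": 0.02}
    - {"xyz": [-0.0035, 0, -0.0035], "delta_rot": [0, 0, 0], "gripper": 0.02}
    - {"xyz": [-0.0035, 0, -0.0035], "delta_rot": [0, 0, 0], "gripper": 0.02}
    - {"xyz": [-0.0035, 0, -0.0035], "delta_rot": [0, 0, 0], "gripper": 0.02}
    - {"xyz": [-0.0035, 0, -0.0035], "delta_rot": [0, 0, 0], "gripper": 0.02}

```text
time: 11.25
tool_pos: [0.4903, 0.0238, 0.2009]
tcp_rot: [2.812, -0.3, 1.175]
wrist_force: [1.9, -0.1, -1.1]
width: 0.318
```

```bash
python3 look.py s8.png 220 180; python3 - <<'E'
from h import *
p,r=pose(); t=tip()
xh=np.array([np.cos(.215),-np.sin(.215),0]); print((r.inv().as_matrix()@(-xh)).round(3), r.inv().apply([0,0,-1]).round(3))
E
```

```text
11.3 [0.4898 0.0238 0.2007] tip [ 0.628  -0.0054  0.0145] F [ 0.7 -0.5 -1.8]
q [ 0.198 -0.505  2.54  -0.696  0.454  0.942]
[ 0.628  -0.0054  0.0145] [[307.5 278.8]]
[ 0.6347 -0.0069  0.0542] [[304.6 270.6]]
[0.5269 0.016  0.1632] [[345.  226.3]]
basket 306 ((666.3438720703125, -15.590034484863281), (130.58534240722656, 89.12720489501953), 78.10647583007812) [[609.2999877929688, -70.30000305175781], [696.5, -88.69999694824219], [723.4000244140625, 39.099998474121094], [636.2000122070312, 57.5]]
[-0.703 -0.004 -0.711] [-0.711  0.002  0.703]
```

View pics/zs8.png

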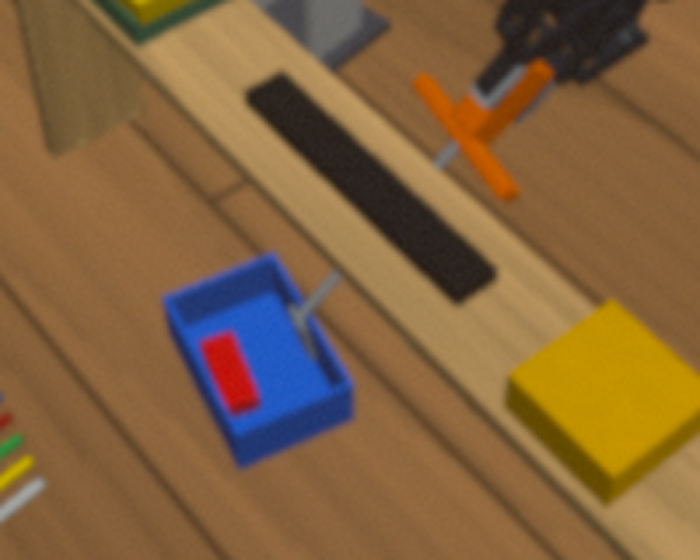

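```bash
cat > plan.py <<'E'
import sys
from h import *
# args: n, step(mm along pull), dtheta/row, tip z target, [yaw]
n=int(sys.argv[1]); st=float(sys.argv[2])/1e3; dth=float(sys.argv[3]); zt=float(sys.argv[4]); yaw=float(sys.argv[5]) if len(sys.argv)>5 else -.215
p,r=pose(); t=tip(); M=r.as_matrix()
th0=np.arctan2(-M[2,0]*-1,-M[2,2]); print('theta',np.degrees(th0),'yaw',np.arctan2(M[1,0],M[0,0]))
d=-np.array([np.cos(yaw),np.sin(yaw),0])
for k in range(1,n+1):
    rt=r*R.from_rotvec([0,dth,0]); tt=t+d*st+np.array([0,0,(zt-t[2])/(n-k+1)])
    pt=tcp_for_tip(tt,rt); print((r.inv().apply(pt-p)).round(4),'tcp',pt.round(3)); p,r,t=pt,rt,tt
E
python3 plan.py 10 8 -.06 .0155
```

```text
theta 45.311216847719486 yaw -0.21367767543945818
[ 0.0083 -0.     -0.0034] tcp [0.493 0.023 0.209]
[ 0.0079 -0.     -0.003 ] tcp [0.497 0.022 0.216]
[ 0.0076 -0.     -0.0027] tcp [0.501 0.021 0.223]
[ 0.0073 -0.     -0.0023] tcp [0.506 0.02  0.229]
[ 0.007  -0.     -0.0019] tcp [0.511 0.019 0.235]
[ 0.0068 -0.     -0.0015] tcp [0.516 0.018 0.239]
[ 0.0066 -0.     -0.001 ] tcp [0.521 0.017 0.243]
[ 0.0064 -0.     -0.0006] tcp [0.527 0.016 0.246]
[ 0.0062 -0.     -0.0001] tcp [0.533 0.015 0.248]
[ 0.0061 -0.      0.0003] tcp [0.539 0.014 0.249]
```

```bash
python3 plan.py 10 10 -.04 .0155
```

```text
theta 45.311216847719486 yaw -0.21367767543945818
[ 0.0023 -0.     -0.0057] tcp [0.487 0.024 0.206]
[ 0.002  -0.     -0.0054] tcp [0.485 0.025 0.212]
[ 0.0017 -0.     -0.0051] tcp [0.483 0.025 0.217]
[ 0.0014 -0.     -0.0048] tcp [0.482 0.026 0.221]
[ 0.0012 -0.     -0.0045] tcp [0.48  0.026 0.225]
[ 0.001  -0.     -0.0041] tcp [0.478 0.026 0.229]
[ 0.0008 -0.     -0.0038] tcp [0.477 0.027 0.233]
[ 0.0005 -0.     -0.0035] tcp [0.476 0.027 0.236]
[ 0.0004 -0.     -0.0031] tcp [0.475 0.027 0.239]
[ 0.0002 -0.     -0.0028] tcp [0.474 0.028 0.242]
```

>>> arm_command:
  rows:
    - {"xyz": [0.0023, 0, -0.0057], "delta_rot": [0, -0.04, 0], "gripper": 0.02}
    - {"xyz": [0.002, 0, -0.0054], "delta_rot": [0, -0.04, 0], "gripper": 0.02}
    - {"xyz": [0.0017, 0, -0.0051], "delta_rot": [0, -0.04, 0], "gripper": 0.02}
    - {"xyz": [0.0014, 0, -0.0048], "delta_rot": [0, -0.04, 0], "gripper": 0.02}

```text
time: 11.7
tool_pos: [0.4817, 0.0256, 0.2211]
tcp_rot: [2.913, -0.31, 0.947]
wrist_force: [1.9, -0.7, -1.9]
width: 0.313
```

```bash
python3 look.py s9.png 220 160;python3 plan.py 6 10 -.04 .0155
```

```text
11.75 [0.4831 0.0257 0.2234] tip [0.5905 0.0034 0.0171] F [1.8 0.3 1. ]
q [ 0.15  -0.489  2.417 -0.35   0.643  0.581]
[0.5905 0.0034 0.0171] [[321.  272.8]]
[6.033e-01 5.000e-04 5.510e-02] [[316.3 265.8]]
[0.5139 0.0193 0.1803] [[350.3 219.6]]
basket 252 ((625.429931640625, -5.946014404296875), (130.18504333496094, 90.8543701171875), 77.92045593261719) [[567.4000244140625, -60.099998474121094], [656.2000122070312, -79.0999984741211], [683.5, 48.20000076293945], [594.5999755859375, 67.19999694824219]]
theta 36.10108816885584 yaw -0.21348237103439607
[ 0.001  -0.     -0.0042] tcp [0.482 0.026 0.227]
[ 0.0008 -0.     -0.0038] tcp [0.48  0.026 0.231]
[ 0.0006 -0.     -0.0035] tcp [0.479 0.027 0.234]
[ 0.0004 -0.     -0.0031] tcp [0.478 0.027 0.237]
[ 0.0002 -0.     -0.0028] tcp [0.476 0.027 0.24 ]
[ 0.     -0.     -0.0024] tcp [0.476 0.028 0.242]
```

View pics/zs9.png

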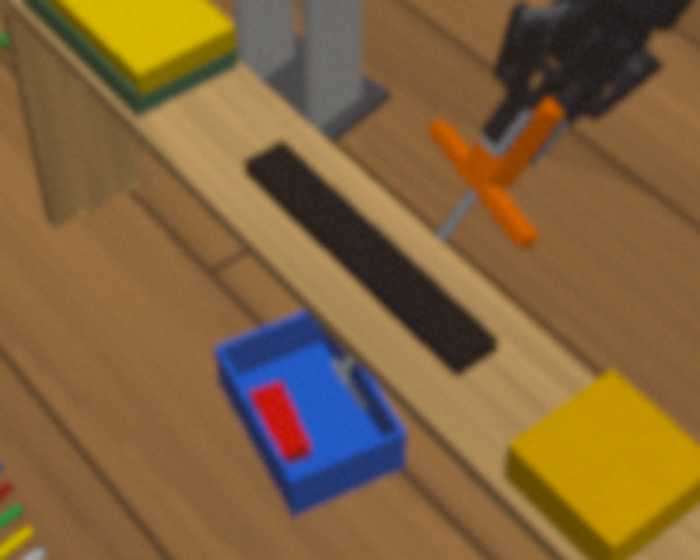

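>>> arm_command:
  rows:
    - {"xyz": [0.001, 0, -0.0042], "delta_rot": [0, -0.04, 0], "gripper": 0.02}
    - {"xyz": [0.0008, 0, -0.0038], "delta_rot": [0, -0.04, 0], "gripper": 0.02}
    - {"xyz": [0.0006, 0, -0.0035], "delta_rot": [0, -0.04, 0], "gripper": 0.02}
    - {"xyz": [0.0004, 0, -0.0031], "delta_rot": [0, -0.04, 0], "gripper": 0.02}
    - {"xyz": [0.0002, 0, -0.0028], "delta_rot": [0, -0.04, 0], "gripper": 0.02}
    - {"xyz": [0, 0, -0.0024], "delta_rot": [0, -0.04, 0], "gripper": 0.02}

```text
time: 12.35
tool_pos: [0.4752, 0.0268, 0.2402]
tcp_rot: [3.027, -0.322, 0.601]
wrist_force: [1.6, -0.6, -0.6]
width: 0.323
```

```bash
python3 look.py s10.png 220 160;python3 plan.py 10 10 0 .0155
```

```text
12.4 [0.4761 0.0268 0.2413] tip [0.5326 0.0152 0.0149] F [-0.1 -0.5 -0.5]
q [ 0.083 -0.385  2.247 -0.138  0.908  0.36 ]
[0.5326 0.0152 0.0149] [[340.9 264.7]]
[0.5538 0.0105 0.0487] [[333.9 259.8]]
[0.496  0.0226 0.192 ] [[357.2 213.6]]
basket 126 ((604.4974365234375, 1.860076904296875), (133.451416015625, 39.884464263916016), 89.07246398925781) [[583.5, -64.5], [623.4000244140625, -65.19999694824219], [625.5, 68.30000305175781], [585.5999755859375, 68.9000015258789]]
theta 22.413939817679346 yaw -0.21284575496238953
[-0.0092 -0.     -0.0039] tcp [0.466 0.029 0.241]
[-0.0092 -0.     -0.0039] tcp [0.457 0.031 0.241]
[-0.0092 -0.     -0.0039] tcp [0.447 0.033 0.241]
[-0.0092 -0.     -0.0039] tcp [0.437 0.035 0.242]
[-0.0092 -0.     -0.0039] tcp [0.427 0.037 0.242]
[-0.0092 -0.     -0.0039] tcp [0.417 0.04  0.242]
[-0.0092 -0.     -0.0039] tcp [0.408 0.042 0.242]
[-0.0092 -0.     -0.0039] tcp [0.398 0.044 0.242]
[-0.0092 -0.     -0.0039] tcp [0.388 0.046 0.242]
[-0.0092 -0.     -0.0039] tcp [0.378 0.048 0.242]
```

View pics/zs10.png

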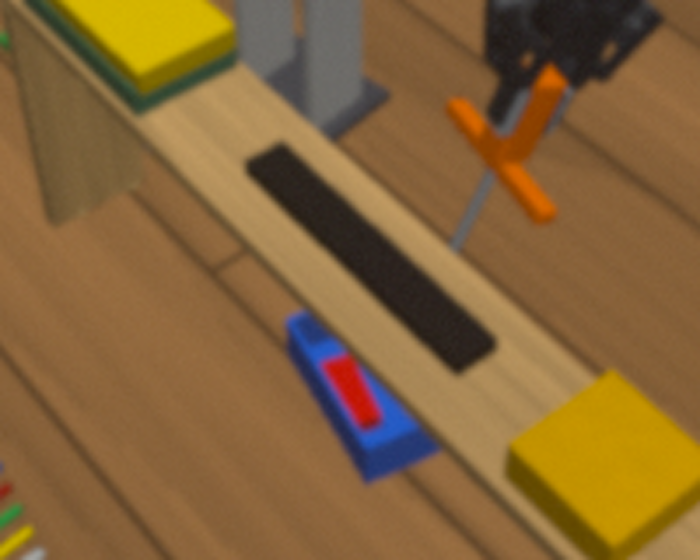

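>>> arm_command:
  rows:
    - {"xyz": [-0.0092, 0, -0.0039], "delta_rot": [0, 0, 0], "gripper": 0.02}
    - {"xyz": [-0.0092, 0, -0.0039], "delta_rot": [0, 0, 0], "gripper": 0.02}
    - {"xyz": [-0.0092, 0, -0.0039], "delta_rot": [0, 0, 0], "gripper": 0.02}
    - {"xyz": [-0.0092, 0, -0.0039], "delta_rot": [0, 0, 0], "gripper": 0.02}
    - {"xyz": [-0.0092, 0, -0.0039], "delta_rot": [0, 0, 0], "gripper": 0.02}
    - {"xyz": [-0.0092, 0, -0.0039], "delta_rot": [0, 0, 0], "gripper": 0.02}
    - {"xyz": [-0.0092, 0, -0.0039], "delta_rot": [0, 0, 0], "gripper": 0.02}
    - {"xyz": [-0.0046, 0, -0.002], "delta_rot": [0, 0, 0], "gripper": 0.02}
    - {"xyz": [-0.0046, 0, -0.002], "delta_rot": [0, 0, 0], "gripper": 0.02}
    - {"xyz": [0, 0, 0], "delta_rot": [0, 0, 0], "gripper": 0.02}

```text
time: 13.4
tool_pos: [0.3955, 0.0439, 0.2401]
tcp_rot: [3.028, -0.322, 0.597]
wrist_force: [0.2, -0.6, -0.8]
width: 0.318
```

```bash
cat > bask.py <<'E'
import sys
from h import *
c=snap('top',sys.argv[1]); W=cloud(c);hs=cv2.cvtColor(c['pixels'],cv2.COLOR_RGB2HSV); m=cv2.inRange(hs,np.array([105,120,60]),np.array([125,255,255]))>0
Q=W[m]; Q=Q[np.isfinite(Q).all(1)]; Q=Q[(Q[:,2]>.038)&(Q[:,2]<.055)&(Q[:,0]>.3)&(Q[:,0]<.8)&(abs(Q[:,1])<.2)]
if len(Q)>10: k=cv2.minAreaRect((Q[:,:2]*1000).astype(np.float32)); print('top basket',len(Q),k,cv2.boxPoints(k).round(1).tolist())
cv2.imwrite('pics/z'+sys.argv[1],cv2.resize(c['pixels'][130:290,200:400,::-1],None,fx=3.5,fy=3.5,interpolation=2))
E
python3 look.py s11.png 220 160; python3 bask.py t11.png
```

```text
13.45 [0.3959 0.0439 0.2402] tip [0.452  0.0323 0.0137] F [-0.2 -0.4 -0.9]
q [ 0.17  -0.576  2.356 -0.166  1.002  0.446]
[0.452  0.0323 0.0137] [[367.7 253.6]]
[0.4733 0.0276 0.0475] [[361.5 248.6]]
[0.4157 0.0397 0.1909] [[386.4 202.5]]
basket 49 ((444.44378662109375, 17.26059341430664), (102.2404556274414, 17.456031799316406), 88.47704315185547) [[434.3999938964844, -33.599998474121094], [451.79998779296875, -34.099998474121094], [454.5, 68.0999984741211], [437.1000061035156, 68.5999984741211]]
top basket 151 ((484.5304260253906, 21.317363739013672), (127.00446319580078, 88.2240219116211), 77.35494995117188) [[427.6000061035156, -31.0], [513.7000122070312, -50.29999923706055], [541.5, 73.5999984741211], [455.3999938964844, 92.9000015258789]]
```

View pics/zs11.png

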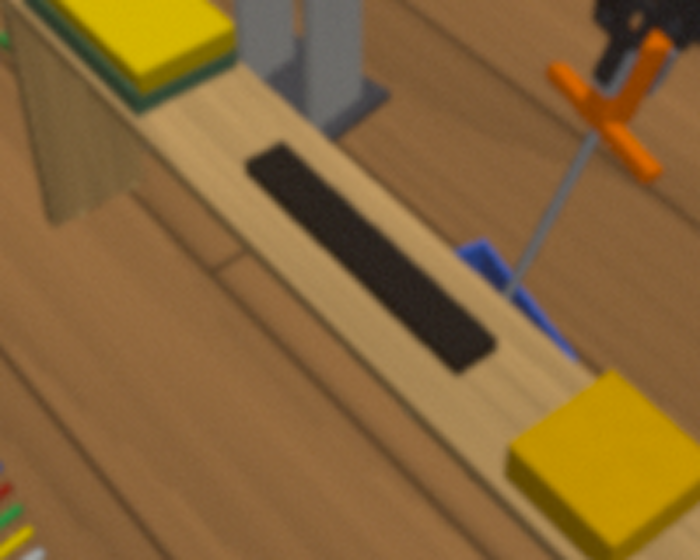

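View pics/zt11.png

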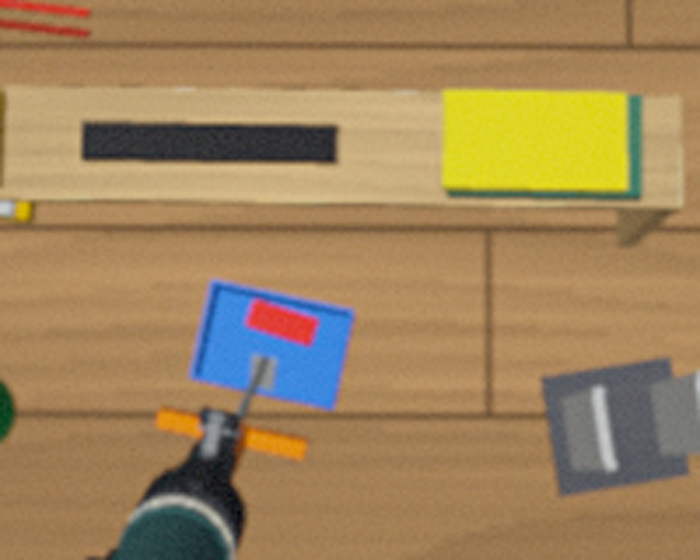

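All of the basket is out: its rear-most corner is at x≈0.541 and the shelf front at ≈0.581. The red eraser is inside at zoom (283,322). Now back the tip off the wall, then lift straight up.

>>> arm_command:
  rows:
    - {"xyz": [0.0074, 0, 0.0031], "delta_rot": [0, 0, 0], "gripper": 0.02}
    - {"xyz": [0, 0, 0], "delta_rot": [0, 0, 0], "gripper": 0.02}
    - {"xyz": [0.0038, 0, -0.0092], "delta_rot": [0, 0, 0], "gripper": 0.02}
    - {"xyz": [0.0076, 0, -0.0185], "delta_rot": [0, 0, 0], "gripper": 0.02}
    - {"xyz": [0.0114, 0, -0.0277], "delta_rot": [0, 0, 0], "gripper": 0.02}
    - {"xyz": [0.0152, 0, -0.037], "delta_rot": [0, 0, 0], "gripper": 0.02}
    - {"xyz": [0.0152, 0, -0.037], "delta_rot": [0, 0, 0], "gripper": 0.02}
    - {"xyz": [0.0152, 0, -0.037], "delta_rot": [0, 0, 0], "gripper": 0.02}
    - {"xyz": [0.0152, 0, -0.037], "delta_rot": [0, 0, 0], "gripper": 0.02}
    - {"xyz": [0.0152, 0, -0.037], "delta_rot": [0, 0, 0], "gripper": 0.02}
    - {"xyz": [0.0076, 0, -0.0185], "delta_rot": [0, 0, 0], "gripper": 0.02}
    - {"xyz": [0, 0, 0], "delta_rot": [0, 0, 0], "gripper": 0.02}

```text
time: 14.7
tool_pos: [0.4049, 0.0415, 0.5258]
tcp_rot: [3.027, -0.323, 0.611]
wrist_force: [0.4, 0.1, -1.1]
width: 0.318
```

```bash
python3 look.py s12.png 300 0; python3 bask.py t12.png; python3 - <<'E'
from h import *
p,r=pose(); ru=downyaw(np.radians(9.1),1); print('untilt then yaw'); 
r1=downyaw(-.2135,1); print((r.inv()*r1).as_rotvec().round(4),(r1.inv()*ru).as_rotvec().round(4)); delta(p,ru,[.42,-.2899,.515],ru)
E
```

```text
14.75 [0.4044 0.0415 0.5225] tip [0.4614 0.03   0.2963] F [ 0.7 -0.2 -2.9]
q [ 0.157 -0.541  1.836 -0.136  1.478  0.356]
[0.4614 0.03   0.2963] [[373.9 175.8]]
[0.4825 0.0254 0.3301] [[366.6 166.9]]
[0.4244 0.0374 0.4733] [[398.3 101.2]]
basket 58 ((444.92901611328125, 18.790470123291016), (105.34831237792969, 17.682151794433594), 87.33765411376953) [[433.70001220703125, -33.400001525878906], [451.29998779296875, -34.20000076293945], [456.20001220703125, 71.0], [438.5, 71.80000305175781]]
top basket 147 ((484.240234375, 21.572349548339844), (127.13958740234375, 88.43229675292969), 77.94931030273438) [[427.70001220703125, -31.399999618530273], [514.2000122070312, -49.79999923706055], [540.7999877929688, 74.5], [454.29998779296875, 93.0]]
untilt then yaw
[-0.0024 -0.3899  0.0014] [ 0.      0.     -0.3723]
shift tool [-0.0365  0.3298  0.0052] turn [0. 0. 0.]
```

View pics/zt12.png

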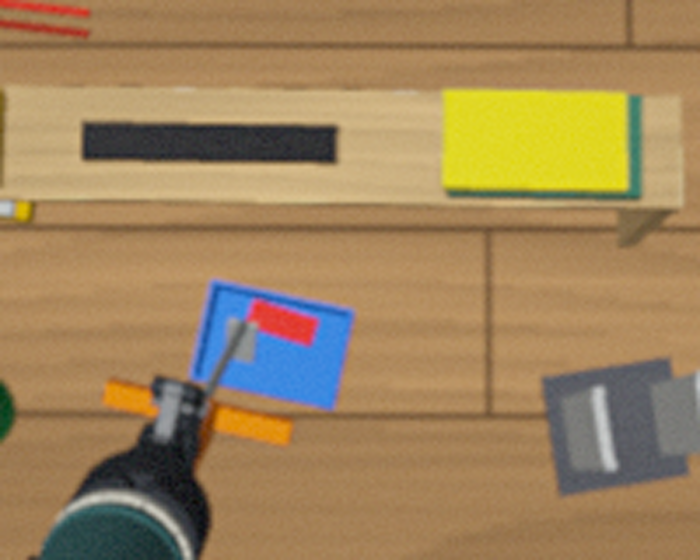

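Hook is free and the basket hasn't moved. Upright it and yaw back (tip at z≈0.29), then move it over the rack.

>>> arm_command:
  rows:
    - {"xyz": [0, 0, 0], "delta_rot": [-0.001, -0.13, 0], "gripper": 0.02}
    - {"xyz": [0, 0, 0], "delta_rot": [-0.001, -0.13, 0], "gripper": 0.02}
    - {"xyz": [0, 0, 0], "delta_rot": [0, -0.13, 0.001], "gripper": 0.02}
    - {"xyz": [0, 0, 0], "delta_rot": [0, 0, -0.124], "gripper": 0.02}
    - {"xyz": [0, 0, 0], "delta_rot": [0, 0, -0.124], "gripper": 0.02}
    - {"xyz": [0, 0, 0], "delta_rot": [0, 0, -0.124], "gripper": 0.02}
    - {"xyz": [0, 0, 0], "delta_rot": [0, 0, 0], "gripper": 0.02}

```text
time: 15.5
tool_pos: [0.4036, 0.0414, 0.518]
tcp_rot: [-3.131, -0.249, 0.006]
wrist_force: [-0.1, 0.3, -1.7]
width: 0.317
```

```bash
python3 - <<'E'
from h import *
p,r=pose(); ru=downyaw(np.radians(9.1),1); print(p,tip()); delta(p,r,[.42,-.29,.52],ru)
E
```

```text
[0.40362104 0.04138286 0.517976  ] [0.37018675 0.03613548 0.28679792]
shift tool [-0.0363  0.3298 -0.0021] turn [-0.0005  0.0036  0.0002]
```

>>> arm_command:
  rows:
    - {"xyz": [-0.003, 0.02, 0], "delta_rot": [0, 0.0036, 0], "gripper": 0.02}
    - {"xyz": [-0.004, 0.04, -0.001], "delta_rot": [0, 0, 0], "gripper": 0.02}
    - {"xyz": [-0.004, 0.04, 0], "delta_rot": [0, 0, 0], "gripper": 0.02}
    - {"xyz": [-0.004, 0.04, -0.001], "delta_rot": [0, 0, 0], "gripper": 0.02}
    - {"xyz": [-0.004, 0.04, 0], "delta_rot": [0, 0, 0], "gripper": 0.02}
    - {"xyz": [-0.004, 0.04, 0], "delta_rot": [0, 0, 0], "gripper": 0.02}
    - {"xyz": [-0.004, 0.04, 0], "delta_rot": [0, 0, 0], "gripper": 0.02}
    - {"xyz": [-0.004, 0.035, 0], "delta_rot": [0, 0, 0], "gripper": 0.02}
    - {"xyz": [-0.003, 0.02, 0], "delta_rot": [0, 0, 0], "gripper": 0.02}
    - {"xyz": [-0.002, 0.015, 0], "delta_rot": [0, 0, 0], "gripper": 0.02}
    - {"xyz": [0, 0, 0], "delta_rot": [0, 0, 0], "gripper": 0.02}
    - {"xyz": [0, 0, 0], "delta_rot": [0, 0, 0], "gripper": 0.02}

```text
time: 16.7
tool_pos: [0.4206, -0.2893, 0.5217]
tcp_rot: [-3.13, -0.248, -0.005]
wrist_force: [0.5, 0.9, -0.9]
width: 0.316
```

```bash
python3 look.py s13.png 220 0; python3 - <<'E'
from h import *
p,r=pose(); ru=downyaw(np.radians(9.1),1); delta(p,r,[.42,-.29,.2695],ru)
c=snap('wrist','w13.png')
E
```

```text
16.75 [ 0.4206 -0.289   0.5222] tip [ 0.389  -0.2939  0.2908] F [-0.1  0.  -1. ]
q [-0.653 -0.092  1.468  0.004  1.763 -0.812]
[ 0.389  -0.2939  0.2908] [[309.  104.8]]
[ 0.4215 -0.2887  0.3139] [[300.4 102.3]]
[ 0.4209 -0.289   0.4689] [[298.2  45.4]]
basket 62 ((451.51116943359375, 16.74315643310547), (102.9316635131836, 19.793222427368164), 79.40860748291016) [[432.29998779296875, -32.0], [451.79998779296875, -35.70000076293945], [470.70001220703125, 65.5], [451.20001220703125, 69.19999694824219]]
shift tool [-0.0018  0.0011  0.2527] turn [-0.0008 -0.0042  0.0001]
```

View pics/zs13.png

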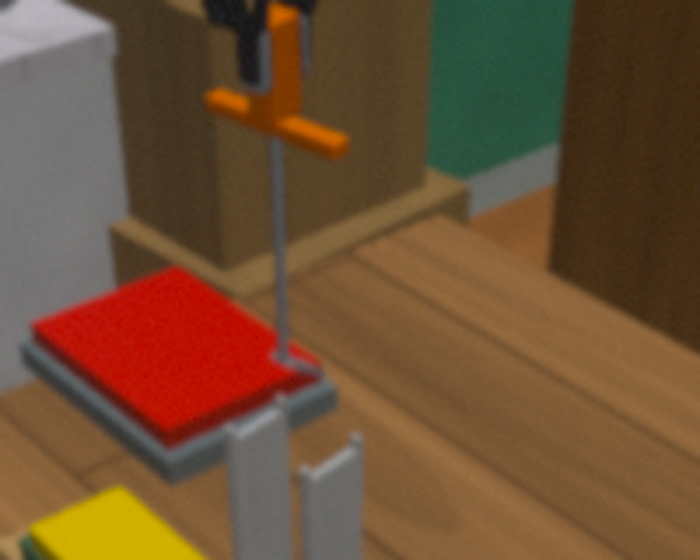

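View pics/w13.png

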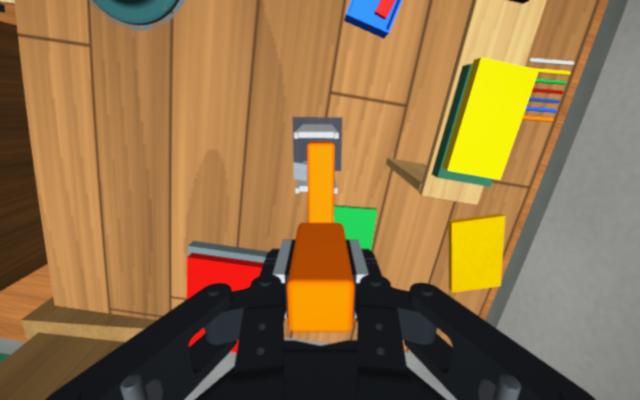

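>>> arm_command:
  rows:
    - {"xyz": [-0.003, 0.001, 0], "delta_rot": [-0.001, -0.004, 0], "gripper": 0.02}
    - {"xyz": [0, 0, 0.02], "delta_rot": [0, 0, 0], "gripper": 0.02}
    - {"xyz": [0, 0, 0.03], "delta_rot": [0, 0, 0], "gripper": 0.02}
    - {"xyz": [0, 0, 0.03], "delta_rot": [0, 0, 0], "gripper": 0.02}
    - {"xyz": [0, 0, 0.03], "delta_rot": [0, 0, 0], "gripper": 0.02}
    - {"xyz": [0, 0, 0.03], "delta_rot": [0, 0, 0], "gripper": 0.02}
    - {"xyz": [0, 0, 0.03], "delta_rot": [0, 0, 0], "gripper": 0.02}
    - {"xyz": [0, 0, 0.03], "delta_rot": [0, 0, 0], "gripper": 0.02}
    - {"xyz": [0, 0, 0.02], "delta_rot": [0, 0, 0], "gripper": 0.02}
    - {"xyz": [0, 0, 0.01], "delta_rot": [0, 0, 0], "gripper": 0.02}
    - {"xyz": [0, 0, 0], "delta_rot": [0, 0, 0], "gripper": 0.02}
    - {"xyz": [0, 0, 0], "delta_rot": [0, 0, 0], "gripper": 0.02}

```text
time: 18.0
tool_pos: [0.4184, -0.2918, 0.2936]
tcp_rot: [3.129, 0.25, 0.002]
wrist_force: [-0.5, 0.6, -0.5]
width: 0.322
```

```bash
python3 look.py s14.png 220 60; python3 - <<'E'
from h import *
p,r=pose(); ru=downyaw(np.radians(9.1),1); delta(p,r,[.4185,-.29,.2690],ru)
E
```

```text
18.05 [ 0.4187 -0.2921  0.2941] tip [ 0.3867 -0.2979  0.0627] F [-0.1 -0.3 -1.3]
q [-6.580e-01 -8.700e-02  1.869e+00 -1.000e-03  1.356e+00 -8.170e-01]
[ 0.3867 -0.2979  0.0627] [[310.3 167.8]]
[ 0.4192 -0.2926  0.0858] [[302.8 167.3]]
[ 0.4188 -0.2922  0.2408] [[301.3 124.5]]
basket 58 ((444.2004089355469, 17.334842681884766), (102.286865234375, 19.521896362304688), 88.87381744384766) [[433.3999938964844, -33.599998474121094], [453.0, -34.0], [455.0, 68.30000305175781], [435.3999938964844, 68.69999694824219]]
shift tool [ 0.0001 -0.0022  0.0251] turn [ 0.003  -0.002   0.0004]
```

View pics/zs14.png

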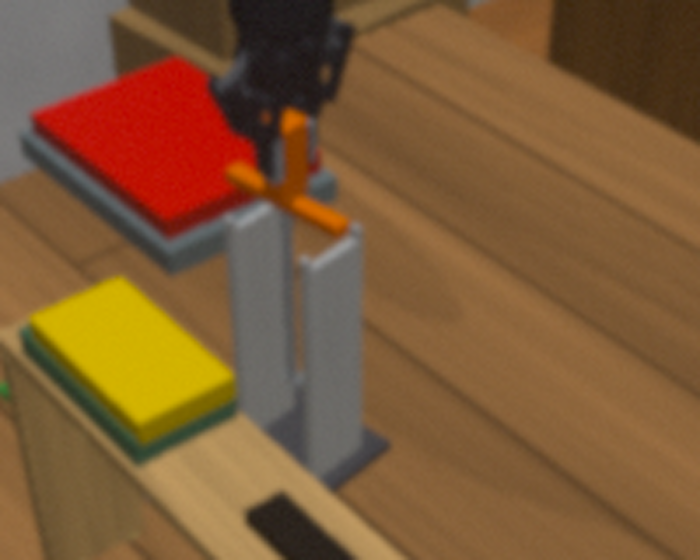

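>>> arm_command:
  rows:
    - {"xyz": [0, -0.002, 0.005], "delta_rot": [0.003, -0.002, 0], "gripper": 0.02}
    - {"xyz": [0, 0, 0.006], "delta_rot": [0, 0, 0], "gripper": 0.02}
    - {"xyz": [0, 0, 0.006], "delta_rot": [0, 0, 0], "gripper": 0.02}
    - {"xyz": [0, 0, 0.004], "delta_rot": [0, 0, 0], "gripper": 0.02}
    - {"xyz": [0, 0, 0.002], "delta_rot": [0, 0, 0], "gripper": 0.02}
    - {"xyz": [0, 0, 0.002], "delta_rot": [0, 0, 0], "gripper": 0.02}
    - {"xyz": [0, 0, 0], "delta_rot": [0, 0, 0], "gripper": 0.02}
    - {"xyz": [0, 0, 0], "delta_rot": [0, 0, 0], "gripper": 0.02}

```text
time: 18.85
tool_pos: [0.4175, -0.2896, 0.2688]
tcp_rot: [-3.13, -0.249, 0.003]
wrist_force: [-3.2, 3.4, 6.2]
width: 0.32
```

```bash
python3 look.py s15.png 220 60
```

```text
18.9 [ 0.4175 -0.2896  0.2689] tip [ 0.3845 -0.2945  0.0376] F [-4.2  3.6  6.5]
q [-0.656 -0.076  1.905  0.     1.315 -0.814]
[ 0.3845 -0.2945  0.0376] [[311.7 174.2]]
[ 0.4172 -0.2893  0.0606] [[304.3 173.9]]
[ 0.4174 -0.2895  0.2156] [[302.6 132.3]]
basket 54 ((444.4665222167969, 17.486923217773438), (104.14012908935547, 17.376102447509766), 88.3577651977539) [[434.29998779296875, -34.29999923706055], [451.70001220703125, -34.79999923706055], [454.6000061035156, 69.30000305175781], [437.29998779296875, 69.80000305175781]]
```

View pics/zs15.png

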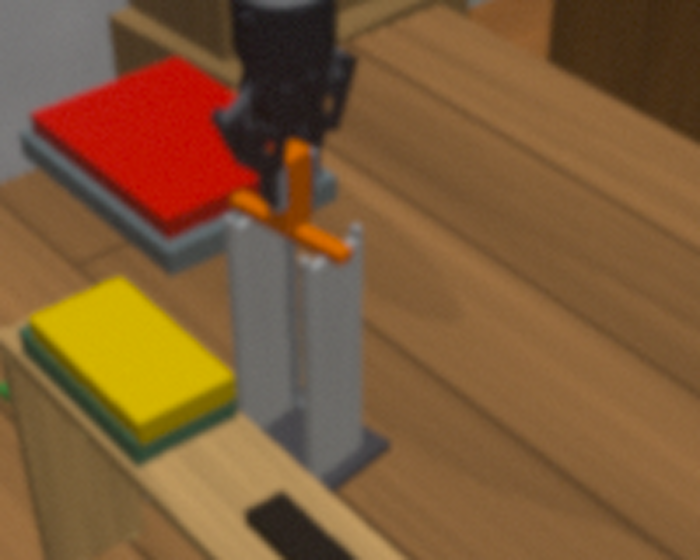

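Seated on both seats between the lips: the force went up 7 N and z matches the pick. Release slowly; clearance before lifting comes from the fully opened fingers.

>>> arm_command:
  rows:
    - {"xyz": [0, 0, 0], "delta_rot": [0, 0, 0], "gripper": 0.032}
    - {"xyz": [0, 0, 0], "delta_rot": [0, 0, 0], "gripper": 0.036}
    - {"xyz": [0, 0, 0], "delta_rot": [0, 0, 0], "gripper": 0.045}
    - {"xyz": [0, 0, 0], "delta_rot": [0, 0, 0], "gripper": 0.06}
    - {"xyz": [0, 0, 0], "delta_rot": [0, 0, 0], "gripper": 0.085}
    - {"xyz": [0, 0, 0], "delta_rot": [0, 0, 0], "gripper": 0.085}
    - {"xyz": [0, 0, 0], "delta_rot": [0, 0, 0], "gripper": 0.085}
    - {"xyz": [0, 0, 0], "delta_rot": [0, 0, 0], "gripper": 0.085}
    - {"xyz": [0, 0, -0.01], "delta_rot": [0, 0, 0], "gripper": 0.085}
    - {"xyz": [0, 0, -0.02], "delta_rot": [0, 0, 0], "gripper": 0.085}
    - {"xyz": [0, 0, -0.04], "delta_rot": [0, 0, 0], "gripper": 0.085}
    - {"xyz": [0, 0, -0.04], "delta_rot": [0, 0, 0], "gripper": 0.085}

```text
time: 20.1
tool_pos: [0.4173, -0.2896, 0.3784]
tcp_rot: [-3.129, -0.249, 0.005]
wrist_force: [1.0, -0.1, 0.1]
width: 0.994
```

>>> arm_command:
  rows:
    - {"xyz": [0, 0, -0.03], "delta_rot": [0, 0, 0], "gripper": 0.085}
    - {"xyz": [-0.04, 0, 0], "delta_rot": [0, 0, 0], "gripper": 0.085}
    - {"xyz": [0, 0, 0], "delta_rot": [0, 0, 0], "gripper": 0.085}
    - {"xyz": [0, 0, 0], "delta_rot": [0, 0, 0], "gripper": 0.085}

```text
time: 20.5
tool_pos: [0.3781, -0.2964, 0.4083]
tcp_rot: [-3.131, -0.247, 0.001]
wrist_force: [0.1, 0.9, -0.5]
width: 0.996
```

```bash
python3 look.py s16.png 220 60; python3 bask.py t16.png; python3 - <<'E'
from h import *
c=snap('wrist','w16.png'); W=cloud(c)
hs=cv2.cvtColor(c['pixels'],cv2.COLOR_RGB2HSV); mo=cv2.inRange(hs,np.array([5,180,100]),np.array([15,255,255]))>0
O=W[mo]; O=O[np.isfinite(O).all(1)]; Q=O[(O[:,2]>.305)&(O[:,0]<.5)]
print(len(Q),Q[:,2].max(),cv2.minAreaRect((Q[:,:2]*1000).astype(np.float32)))
# bystanders
t=load('t16.png');t0=load('top0.png');s=load('s16.png');s0=load('side0.png')
for n,a,b,sl in(('cup',t0,t,np.s_[230:262,170:206]),('notebook',t0,t,np.s_[195:248,412:456]),('notes',s0,s,np.s_[335:392,355:412])):
    print(n,[np.nanmean((lambda P:P[P[:,2]>.008])(cloud(x)[sl].reshape(-1,3)),axis=0).round(4) for x in(a,b)])
E
```

```text
20.55 [ 0.3784 -0.2962  0.4076] tip [ 0.3455 -0.3011  0.1764] F [0.5 0.  0.6]
q [-0.716 -0.168  1.738  0.     1.573 -0.874]
[ 0.3455 -0.3011  0.1764] [[319.9 132.2]]
[ 0.3782 -0.2959  0.1993] [[312.2 130.7]]
[ 0.3784 -0.2961  0.3543] [[311.2  82. ]]
basket 61 ((444.0934753417969, 17.818592071533203), (103.9193344116211, 17.441638946533203), 88.32728576660156) [[433.8999938964844, -33.900001525878906], [451.29998779296875, -34.400001525878906], [454.29998779296875, 69.5], [436.8999938964844, 70.0]]
top basket 151 ((484.4355773925781, 21.502887725830078), (127.46137237548828, 87.88842010498047), 77.5921401977539) [[427.79998779296875, -31.299999237060547], [513.7000122070312, -50.20000076293945], [541.0, 74.30000305175781], [455.20001220703125, 93.19999694824219]]
170 0.45001639955400907 ((376.3401184082031, -295.6038513183594), (109.28312683105469, 25.15449333190918), 8.309347152709961)
cup [array([0.4252, 0.2922, 0.0763]), array([0.4252, 0.2919, 0.0768])]
notebook [array([ 0.5086, -0.4795,  0.0139]), array([ 0.4839, -0.3992,  0.3233])]
notes [array([0.6507, 0.2893, 0.0614]), array([0.6507, 0.2894, 0.0617])]
```

View pics/zs16.png

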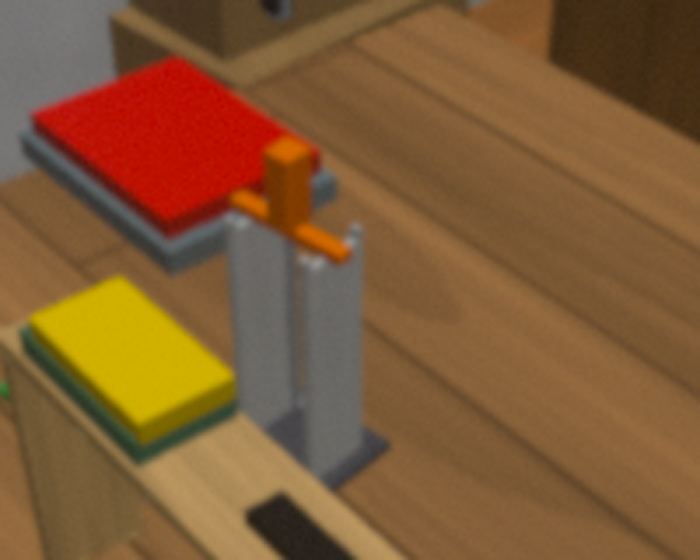

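View pics/w16.png

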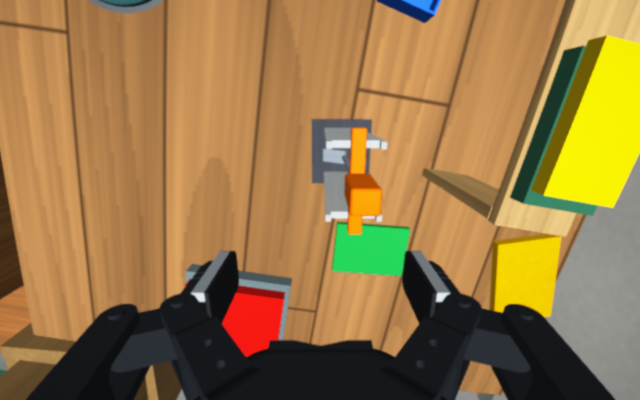

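View pics/t16.png

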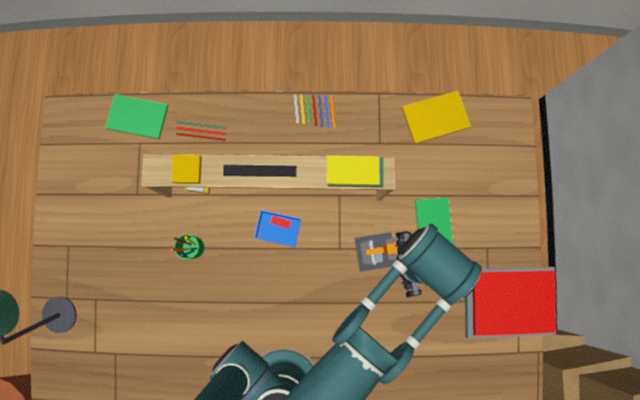

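Hook hangs between the lips, the basket with its eraser stands at (278,228) in front of the shelf, and the gripper is clear. The notebook number disagrees only because the arm covers that patch in the top view; the wrist view shows it in place at (372,248).

```bash
python3 -c "
from workcell import bot
print(bot.finish_job(), bot.read_state()['time'])"
```

```text
the job is handed in; nothing more can be done
the job is handed in; nothing more can be done
```

The basket now stands fully in front of the shelf with the eraser still in it, and the hook is back on its rack. I handed the job in at about 20.6 s, and no verdict was reported.

I took the hook from the rack and reached in under the board with it leaned 45°. With the blade behind the basket's front wall, I dragged the basket about 200 mm along the desk. The hook came upright partway as I pulled. I then lifted it clear, hung it back and moved the gripper away.

**Last checks:**
- **Basket:** its rear-most corner is at x ≈ 0.541 and the shelf front is at ≈ 0.581, so it clears the shelf by about 40 mm. It stayed flat at the same rim height.
- **Hook:** the crossbar lies across both seats between the lips, by the side and wrist views. The wrist depth measurement of the handle after release was spoiled by other orange pixels, so I judged that by eye.
- **Forces:** readings were about 2 N during the drag and at most about 9 N when seating the hook.
- **Bystanders:** the cup and note pads measure the same as at the start. The notebook's number disagreed because the arm covered it in the top view. It looks in place in the wrist view, but I did not re-measure it.

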